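# Reset the detector angle of a light-scattering goniometer

## Robot

A 6-joint arm with a two-finger parallel gripper is mounted at the origin on a cart in front of the work surface, level with it; the furniture and walls round the work are solid. World frame = base frame: x ahead of the robot, y to its left, z up, the work surface at z = 0. Lengths are in m, angles in rad, forces in N, time in s.
With the tool pointing down it reaches from about 0.35 to 0.775 m from the base axis. Payload 5.5 kg.
Tool frame: the origin (TCP) lies midway between the tips of the shut fingers; the grasp point (between the pads) lies 19 mm behind it; z points along the fingers, x is the direction in which the jaws open and shut, and the axes are right-handed (so a half turn about z gives the same grasp; the last joint's range is limited). The gripper opens to 85 mm and grips with 20 to 120 N. Pads are 22 mm wide; open, the fingers measure 114 mm over their backs; the gripper's body (76 mm by 85 mm) begins 54 mm behind the grasp point. The pads swing forward as they close: fully open they stand 13 mm farther back than shut.
Start: joints at [1.129, 0.313, 0.046, 1.304, 0, 1.431], TCP at [0.171, 0.549, 0.231] pointing down, gripper open.
Joint ranges: [-2.76, 2.76], [-0.86, 1.69], [-1.03, 1.26], [-2.2, 2.34], [-1.47, 1.5], [-3.14, 3.14]. Speed limits (rad/s): [2.57, 2.57, 3.14, 3.14, 3.14, 3.14].

## Interface

Orientations are given as a unit quaternion [w, x, y, z].
In Python, from workcell import env gives the robot as it stands.
- The arm moves only by the tool servo_tool, never from a script. Its argument "targets" is a list of rows, each an object with "xyz": the shift along the tool's x, y, z in m, a list of three; "twist": the turn, a rotation vector about the tool's x, y, z in rad, a list of three; "jaw": the opening, from 0 (shut) to 1 (fully open). A call has 1 to 12 rows; each row is the pose to reach, as a shift and turn from the pose commanded when the call began, along the tool's axes at that moment; what a row does not reach only later rows make up. A row lasts 1/12 s, in which the tool goes at most 41.7 mm and 7.16 degrees, less where a joint would pass 70% of its speed; a pose out of reach is approached as far as the arm can. A call with a gripper value outside its range is refused whole. The fingers move at their own pace and stop on an object; "squeeze" is the grip in N (left out, the last holds). Time passes only in rows, so rows that repeat a pose let the fingers close. It gives the time, the measured TCP pose, the force and the opening at its end, in the units of the state.
- env.get_state(): the state, without advancing time (a new reading comes with each control period).
- env.read_camera(name): name is "side" or "top" or "wrist"; returns a dict with "color" (420x560x3 uint8, red, green, blue), "depth" (420x560 float32, m along the optical axis (not along the pixel's ray), 0 where there is no reading), "fx", "fy", "cx", "cy" (pixels), "k1" (the pictures are not rectified: a ray, as slopes to the right and down, at radius r is drawn at 1 + k1 r^2 times it, then the intrinsics apply), "eye" and "attitude" of the camera in the world. Camera axes: x right, y down, z forward; pixel columns grow to the right and rows downward; lengths in m; the calibration is good to about 2 mm. A picture is of the moment at which its call begins.
- env.hand_in(): hands the job in, once; it reports no verdict.
The state is a dict: "clock": time; "joint_pos": joint angles; "qvel": joint speeds; "tau": joint torques, N m; "tcp_pos": TCP position; "orientation": TCP orientation; "wrist_force": force on the tool from outside, world axes, zero at the start; "ft_torque": the same for the moment, N m; "finger_gap": finger opening in m.
Only numpy, scipy, OpenCV 4.12 (cv2) and the standard library are available. Lean on these libraries where they do the work, as an engineer would, in place of code of your own. Each camera call takes 0.05 s, during which the arm holds its last target. There are 200 camera calls.

## Task

Loosen the goniometer's red-handled clamp lever until the shoe is well clear, then swing the detector head by its black handle until its pointer line stands in line with the red tab on the scale. Then retighten the lever by feel until the clamp is firm, about 13.5 N at the lever's handle and never forced beyond 17 N, leaving the head on the mark; let go, and leave the other things on the bench where they are.

Things in the scene. Friction and masses are not known exactly. Their poses are not given: they have to be found in the camera images.
- goniometer: Grey goniometer base screwed to the bench (immovable), 152 mm round, 15 high, with a white scale arc at 126 to 170 mm radius (top 22 mm high). Origin on the bench under the pivot, z up. The clamp stands on its +y side, the scale and detector arm on its -y side.
- pivot (a point): Point on the head's vertical swing axis, 100 mm above the bench.
- det_head: Swinging detector head: turntable with steel clamping ring; an arm along its own -y carries a black detector housing (40 to 80 mm radius, top 76 mm high), an upright black handle and a pointer. Origin on the swing axis at bench level. Turns +-0.9 rad about the base's -y direction; unclamped it drags with about 2 N at the handle and stays where it is left.
- head_handle (a point): Upright round black handle on the head's arm, 16 mm diameter, free to grip from 46 to 106 mm above the bench; this point is on its axis, 85 mm up, 115 mm from the swing axis.
- pointer_tip (a point): Outer tip of the pointer with a black line at the end of the head's arm, 148 mm from the swing axis, 36 mm up.
- mark_tab: Red tab, 5 mm wide and 20 long (radially), top 28 mm high, on the outer part of the scale; it holds still. Origin on the swing axis at bench level; the tab lies along its own -y. The head is at the mark when the head's y axis and the tab's y axis are parallel.
- mark_point (a point): Inner top end of the red tab, 155 mm from the swing axis.
- clamp_lever (a joint): Clamp lever angle, rad: 0 at the loose stop, growing clockwise seen from above (tightening), end stop 2.3; it stays where left and starts with the shoe biting (from about 1.0) at about 1.17. The ring does not run true: at other head angles the shoe first bites anywhere from about 1.1 to 1.8, which cannot be seen, only felt; so loosen to 0.5 or less before swinging the head.
- clamp_axis (a point): Point on the lever's vertical axis, 100 mm up, 55 mm from the pivot. Shoe free, moving the lever takes 9.3 N at its handle, square to it (0.65 N m friction, twist of the hand included; up to 2.5 N less shows at standstill); past the bite this grows by 26 N per rad (1.85 N m per rad). 13.5 N (0.95 N m) is right; under 11.5 is too loose, over 18 too tight. Friction keeps it so.
- lever_handle (a point): Upright round red handle at the end of the steel clamp lever, 17 mm diameter, free to grip from 74 to 108 mm above the bench (the lever bar, 13 mm wide, lies below, top at 73); this point is on its axis, 92 mm up, 70 mm from the clamp axis.
- clamp_shoe: Brass clamp shoe, 16 mm round, under the bridge on the clamp axis. The lever drives it down 5 mm per rad; it presses on the head's ring with 370 N per rad of lever past the bite. Origin at its underside.
- dye_bottle: Small white dropper bottle with yellow cap, 42 mm wide, 84 tall; bystander, origin at the centre of its underside.
- amber_bottle: Amber glass bottle with black cap, 48 mm wide, 96 tall; bystander, origin at the centre of its underside.
- tape_roll: Roll of cream tape lying flat, 74 mm wide, 18 tall; bystander, origin at the centre of its underside.
- bench_timer: White bench timer lying flat, 66x66x19; bystander, origin at the centre of its underside.
- marker: Marker pen lying down, 132 mm long, 18 tall; bystander, origin at the centre of its underside.
- kit_box: White cardboard kit box, 66x90x45; bystander, origin at the centre of its underside.

How it is judged:
By the outcome, as a careful person would: the job done as asked, in the order asked, and still so for the second after the job is handed in, with the robot touching nothing.
It also fails if it takes over 72 s, if anything falls off the work surface, if the arm or the gripper's body presses on something with over 40 N, if the wrist force passes 120 N, or if a joint passes its speed limit or range.

## Working session

There is one attempt and no reset: what is moved stays moved. The work goes in short steps, Python scripts to look and compute and a tool call to move; the robot and the scene stay as the last step left them, time stands still between calls to the robot, and variables do not carry over. Pictures are saved under pics/ and viewed, about 8 in all and at most 12, crops included, and the job is handed in when it is done.

Besides the shell and the picture viewer there is one more tool, called after "Emit:" as a command line: name --argument value ..., lists and objects as JSON in quotes. servo_tool: Moves the arm, as the interface text tells. Its arguments: {"type":"object","properties":{"targets":{"type":"array","items":{"type":"object","properties":{"xyz":{"type":"array","items":{"type":"number"}},"twist":{"type":"array","items":{"type":"number"}},"jaw":{"type":"number"}}}},"squeeze":{"type":"number"}},"required":["targets"]}

```bash
mkdir -p pics; cat > h.py <<'E'
import numpy as np, cv2
from scipy.spatial.transform import Rotation as R
from workcell import env
def rot(q): return R.from_quat([q[1],q[2],q[3],q[0]])
def att(c):
    a=np.array(c["attitude"]); return a if a.shape==(3,3) else rot(a).as_matrix()
def ray(c,uv):
    K=np.array([[c["fx"],0,c["cx"]],[0,c["fy"],c["cy"]],[0,0,1.]])
    p=cv2.undistortPoints(np.array(uv,float).reshape(-1,1,2),K,np.array([c["k1"],0,0,0.]))[:,0]
    return np.c_[p,np.ones(len(p))]@att(c).T
def onplane(c,uv,z):
    d=ray(c,uv); e=np.array(c["eye"]); return e+d*((z-e[2])/d[:,2])[:,None]
def blobs(c,m,z,amin=15):
    n,l,s,ce=cv2.connectedComponentsWithStats(m.astype(np.uint8))
    for i in range(1,n):
        if s[i,4]>=amin: print(ce[i].round(1),s[i],onplane(c,[ce[i]],z)[0].round(4))
def red(c):
    h=cv2.cvtColor(c["color"],cv2.COLOR_RGB2HSV); return ((h[...,0]<8)|(h[...,0]>172))&(h[...,1]>140)&(h[...,2]>70)
def save(c,n): cv2.imwrite("pics/"+n+".png",cv2.cvtColor(c["color"],cv2.COLOR_RGB2BGR))
E
python3 - <<'E'
from h import *
print(env.get_state())
for n in ("top","side"):
    c=env.read_camera(n); save(c,n+"0"); print(n,c["eye"],c["attitude"],c["fx"],c["k1"]); blobs(c,red(c),.1)
E
```

```text
{'clock': 0.0, 'joint_pos': array([1.12940072e+00, 3.14018874e-01, 4.49687488e-02, 1.30357150e+00,
       7.75007877e-06, 1.43119188e+00]), 'qvel': array([ 1.22723949e-04, -6.13052661e-05, -2.06353516e-04,  9.75875812e-04,
        2.07580861e-03, -3.73062697e-04]), 'tau': array([-2.75523225e-04, -4.80625319e+01,  2.98534405e+01,  1.94529112e-02,
       -4.73687419e-05,  5.01410369e-06]), 'tcp_pos': array([0.17070001, 0.54855074, 0.23039416]), 'orientation': array([ 4.30044569e-04,  8.05366321e-01,  5.92776734e-01, -8.04985866e-04]), 'wrist_force': array([-0.62147215, -0.07327746, -0.66465979]), 'ft_torque': array([-0.03019311,  0.00027711,  0.03782324]), 'finger_gap': 0.08548777151375267}
top [0.4837209  0.01689336 1.19778379] [-0.02787976  0.71184457 -0.70090375  0.03512786] 445.4531438463649 0.00332809709353826
[166.4  11.7] [165  10   5   5  18] [1.0907 0.3124 0.1   ]
[197.  12.] [192  10  12   6  28] [1.0915 0.2341 0.1   ]
[198.1  50.5] [186  39  25  24 481] [0.9891 0.228  0.1   ]
[274.5  57.5] [271  54   9   7  15] [0.9746 0.033  0.1   ]
[311.8  94.6] [300  83  25  24 474] [ 0.8
[... 476 characters left out ...]
9  20  98] [ 0.6719 -0.6411  0.1   ]
[257.3  63.1] [245  61  25   6  53] [ 0.7536 -0.6683  0.1   ]
[132.9  94.2] [122  77  22  35 112] [ 1.1124 -0.4431  0.1   ]
[ 82.7 184. ] [ 71 159  25  50 188] [ 1.112  -0.0128  0.1   ]
[181.6 178.4] [169 169  26  20 401] [ 0.8734 -0.0486  0.1   ]
[132.  193.9] [125 188  14  10  28] [0.9791 0.016  0.1   ]
[294.5 194.1] [293 192   4   6  15] [ 0.5951 -0.0076  0.1   ]
[ 72.4 223.3] [ 71 220   4   7  18] [1.086  0.1234 0.1   ]
[179.9 237.7] [165 225  30  26 596] [0.8338 0.1512 0.1   ]
[102.1 255.3] [ 86 249  31  15 298] [0.9865 0.213  0.1   ]
[321.4 262.2] [318 253   8  19 128] [0.5293 0.2018 0.1   ]
[154.7 269.3] [139 256  32  27 681] [0.8659 0.2429 0.1   ]
```

View pics/top0.png

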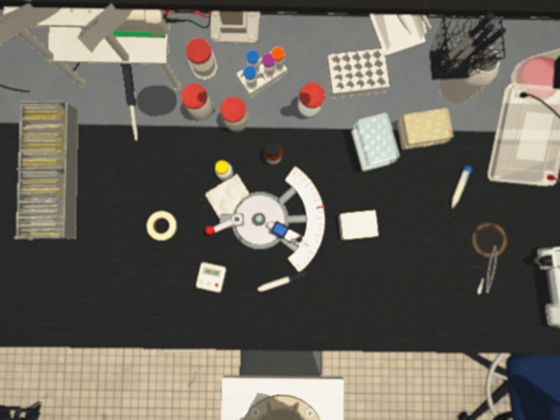

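View pics/side0.png

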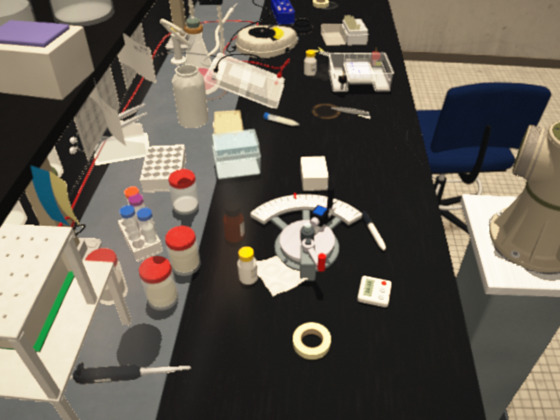

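The top view shows the lever's red handle at about (209,230), the pivot near (260,219), the detector arm towards (305,243) and the red tab near (320,207). Next I'll measure on an enlarged crop.

```bash
python3 - <<'E'
from h import *
from scipy.optimize import least_squares
c=env.read_camera("top"); im=c["color"]
x0,y0,w,h=185,150,150,130
cr=cv2.resize(im[y0:y0+h,x0:x0+w],None,fx=5,fy=4.6,interpolation=cv2.INTER_CUBIC)
cv2.imwrite("pics/crop1.png",cv2.cvtColor(cr,cv2.COLOR_RGB2BGR))
hsv=cv2.cvtColor(im,cv2.COLOR_RGB2HSV)
m=(hsv[...,1]<45)&(hsv[...,2]>190); m[:, :280]=0; m[:,330:]=0; m[:160]=0;m[275:]=0
v,u=np.nonzero(m); print(len(u))
P=onplane(c,np.c_[u,v],.022)[:,:2]
# outer edge: fit circle to far points per angle
ctr=np.array([.56,.06])
for k in range(6):
    d=P-ctr; a=np.arctan2(d[:,1],d[:,0]); r=np.hypot(*d.T)
    O=[]
    for b in np.arange(-2.6,-.4,.04):
        s=(a>=b)&(a<b+.04)&(r>.1)
        if s.sum()>4: O.append(P[s][r[s].argmax()])
    O=np.array(O)
    f=least_squares(lambda q:np.hypot(*(O-q[:2]).T)-.169,ctr,loss="soft_l1",f_scale=.001); ctr=f.x
print("pivot",ctr,"rms",np.std(f.fun),len(O))
h=hsv
rm=((h[...,0]<10)|(h[...,0]>168))&(h[...,1]>90); rm[:190]=0;rm[225:]=0;rm[:,:300]=0;rm[:,340:]=0
blobs(c,rm,.028,3)
print("handle"); rr=red(c); rr[:215]=0; rr[:,:200]=0; rr[245:]=0; rr[:,220:]=0; blobs(c,rr,.108,5)
s=env.read_camera("side"); h=cv2.cvtColor(s["color"],cv2.COLOR_RGB2HSV)
rr=red(s); rr[:245]=0;rr[:,:310]=0;rr[280:]=0;rr[:,335:]=0;blobs(s,rr,.091,5)
E
```

```text
1987
pivot [0.56528515 0.06574275] rms 0.0033718668858170302 50
[321.4 206.5] [317 205   9   4  22] [ 0.602  -0.0966  0.028 ]
handle
[209.1 230. ] [205 226   9   9  68] [0.5316 0.1852 0.108 ]
[321.4 262.2] [318 253   8  19 128] [0.529  0.1938 0.091 ]
```

View pics/crop1.png

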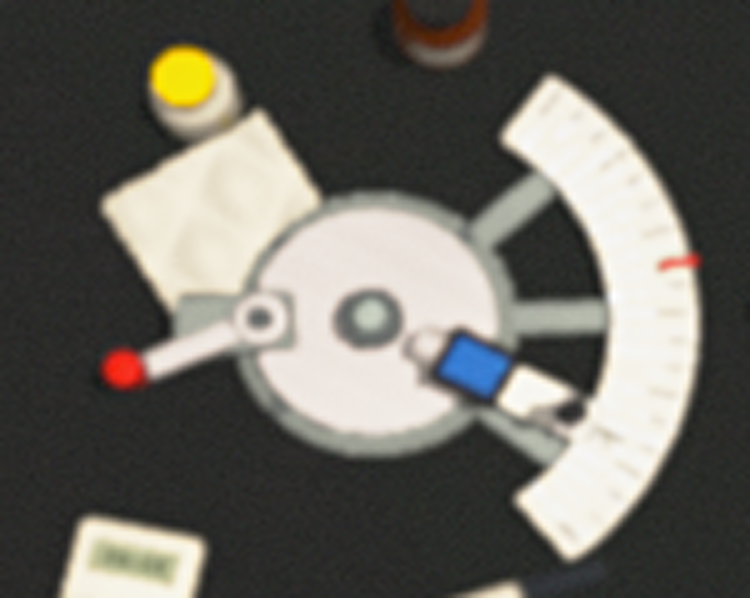

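The crop shows the lever hub at image px (237,219), the pivot stub at (259,218), the detector handle's top at (299,239) and the red tab at (321,206.5). Loosening turns the lever counter-clockwise, towards the timer side.

```bash
cat >> h.py <<'E'
def tool(p,yaw,st=None):
    "shift in tool axes and twist about tool z to a tool-down pose"
    st=st or env.get_state(); r=rot(st["orientation"])
    x=r.as_matrix()[:,0]; y0=np.arctan2(x[1],x[0])
    d=r.inv().apply(np.array(p)-st["tcp_pos"]); dth=-((yaw-y0+np.pi/2)%np.pi-np.pi/2)
    print("xyz",d.round(4),"twistz",round(dth,3),"yaw now",round(y0,3),"tilt",r.as_matrix()[:2,2].round(4))
E
python3 - <<'E'
from h import *
c=env.read_camera("top")
def P(u,v,z): return onplane(c,[[u,v]],z)[0]
for n,u,v,z in [("stub",259.2,218,.06),("stub",259.2,218,.10),("hub",237,219.1,.08),("hub",237,219.1,.1),("lev",209.1,230,.108),("dh",299,239.3,.106),("tab",321.4,206.5,.028),("bottle",221.6,167,.084)]:
    print(n,z,P(u,v,z).round(4))
d=c["depth"]
for u,v in [(259,218),(237,219),(209,230),(299,239),(250,205),(310,225)]:
    k=c["depth"][v,u]; e=np.array(c["eye"]); r=ray(c,[[u,v]])[0]; print(u,v,(e+r*k).round(4))
hub=P(237,219.1,.09)[:2]; lev=P(209.1,230,.108)[:2]; w=lev-hub; print(np.hypot(*w),np.arctan2(w[1],w[0]))
a=np.arctan2(w[1],w[0])
tool([lev[0],lev[1],.16],a-np.pi/2); tool([lev[0],lev[1],.079],a-np.pi/2)
E
```

```text
stub 0.06 [0.5665 0.0656 0.06  ]
stub 0.1 [0.5636 0.0639 0.1   ]
hub 0.08 [0.5614 0.1205 0.08  ]
hub 0.1 [0.56   0.1186 0.1   ]
lev 0.108 [0.5317 0.1853 0.108 ]
dh 0.106 [ 0.5124 -0.0347  0.106 ]
tab 0.028 [ 0.6019 -0.0966  0.028 ]
bottle 0.084 [0.6925 0.1622 0.084 ]
259 218 [0.565  0.0653 0.0799]
237 219 [0.5616 0.1204 0.0811]
209 230 [0.5317 0.1854 0.1087]
299 239 [ 0.5132 -0.0348  0.1051]
250 205 [0.6021 0.0915 0.0353]
310 225 [ 0.5527 -0.0672  0.024 ]
0.07185621170341093 1.986237261052054
xyz [-0.2398  0.4526  0.071 ] twistz 0.854 yaw now 1.269 tilt [-0.0003 -0.0007]
xyz [-0.2397  0.4526  0.152 ] twistz 0.854 yaw now 1.269 tilt [-0.0003 -0.0007]
```

Emit:
servo_tool --targets '[{"xyz": [-0.03, 0.057, 0.009], "twist": [0, 0, 0.11], "jaw": 1}, {"xyz": [-0.06, 0.113, 0.018], "twist": [0, 0, 0.22], "jaw": 1}, {"xyz": [-0.08, 0.151, 0.024], "twist": [0, 0, 0.33], "jaw": 1}, {"xyz": [-0.1, 0.189, 0.03], "twist": [0, 0, 0.44], "jaw": 1}, {"xyz": [-0.12, 0.226, 0.036], "twist": [0, 0, 0.55], "jaw": 1}, {"xyz": [-0.14, 0.264, 0.042], "twist": [0, 0, 0.66], "jaw": 1}, {"xyz": [-0.16, 0.302, 0.048], "twist": [0, 0, 0.76], "jaw": 1}, {"xyz": [-0.18, 0.34, 0.054], "twist": [0, 0, 0.854], "jaw": 1}, {"xyz": [-0.2, 0.377, 0.06], "twist": [0, 0, 0.854], "jaw": 1}, {"xyz": [-0.22, 0.415, 0.066], "twist": [0, 0, 0.854], "jaw": 1}, {"xyz": [-0.24, 0.4525, 0.071], "twist": [0, 0, 0.854], "jaw": 1}, {"xyz": [-0.24, 0.4525, 0.071], "twist": [0, 0, 0.854], "jaw": 1}]' --squeeze 40

```text
clock: 1.25
tcp_pos: [0.5208, 0.1957, 0.1623]
orientation: [-0.0, 0.979, 0.206, 0.0]
wrist_force: [-0.1, 0.5, 0.7]
finger_gap: 0.0854
```

```bash
python3 - <<'E'
from h import *
print(env.get_state()["tcp_pos"]); tool([.5315,.1853,.079],2.0-np.pi/2)
c=env.read_camera("wrist"); save(c,"w1")
print(c["eye"],c["attitude"])
E
```

```text
[0.52079841 0.19567292 0.16231296]
xyz [0.0056 0.0138 0.0833] twistz -0.014 yaw now 0.415 tilt [0.0002 0.0002]
[0.48939445 0.2674114  0.30713297] [0.14858717 0.96709277 0.20412533 0.03140518]
```

View pics/w1.png

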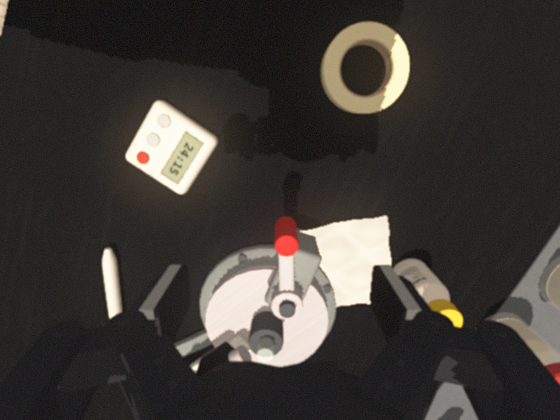

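The wrist view shows the red handle top at about (286,243), with the lever bar running straight down the image, square to the jaw axis. Both bottles are outside the fingers. I'll let the arm settle, then check the handle position from this view.

Emit:
servo_tool --targets '[{"xyz": [0, 0, 0], "twist": [0, 0, 0], "jaw": 1}, {"xyz": [0, 0, 0], "twist": [0, 0, 0], "jaw": 1}, {"xyz": [0, 0, 0], "twist": [0, 0, 0], "jaw": 1}]'

```text
clock: 1.55
tcp_pos: [0.519, 0.1979, 0.1624]
orientation: [-0.0, 0.978, 0.206, -0.0]
wrist_force: [-0.8, 1.3, 0.8]
finger_gap: 0.0856
```

```bash
python3 - <<'E'
from h import *
c=env.read_camera("wrist"); m=red(c); m[:200]=0; m[300:]=0; m[:,:230]=0; m[:,340:]=0
blobs(c,m,.1); d=c["depth"]; v,u=np.nonzero(m); P=np.array(c["eye"])+ray(c,np.c_[u,v])*d[v,u][:,None]
t=P[P[:,2]>.103]; print(len(t),t.mean(0),(t.max(0)+t.min(0))/2); H=(t.max(0)+t.min(0))/2
tool([.5315,.1853,.079],2.0-np.pi/2); tool([H[0],H[1],.079],2.0-np.pi/2)
E
```

```text
[286.7 239.3] [275 219  25  41 820] [0.5278 0.1908 0.1   ]
470 [0.52814923 0.19014008 0.11150447] [0.51244417 0.22508887 0.20518495]
xyz [0.0064 0.0171 0.0836] twistz -0.013 yaw now 0.416 tilt [-0.0004  0.0002]
xyz [ 0.0051 -0.027   0.0837] twistz -0.013 yaw now 0.416 tilt [-0.0004  0.0002]
```

Emit:
servo_tool --targets '[{"xyz": [0.006, 0.0165, 0.03], "twist": [0, 0, 0], "jaw": 1}, {"xyz": [0.006, 0.0165, 0.06], "twist": [0, 0, 0], "jaw": 1}, {"xyz": [0.006, 0.0165, 0.082], "twist": [0, 0, 0], "jaw": 0.6}, {"xyz": [0.006, 0.0165, 0.082], "twist": [0, 0, 0], "jaw": 0}, {"xyz": [0.006, 0.0165, 0.082], "twist": [0, 0, 0], "jaw": 0}, {"xyz": [0.006, 0.0165, 0.082], "twist": [0, 0, 0], "jaw": 0}, {"xyz": [0.006, 0.0165, 0.082], "twist": [0, 0, 0], "jaw": 0}, {"xyz": [0.006, 0.0165, 0.082], "twist": [0, 0, 0], "jaw": 0}, {"xyz": [0.006, 0.0165, 0.082], "twist": [0, 0, 0], "jaw": 0}, {"xyz": [0.006, 0.0165, 0.082], "twist": [0, 0, 0], "jaw": 0}]' --squeeze 50

```text
clock: 2.43
tcp_pos: [0.5318, 0.1852, 0.0827]
orientation: [-0.0, 0.978, 0.206, 0.001]
wrist_force: [-4.1, -0.0, 5.8]
finger_gap: 0.0154
```

```bash
python3 - <<'E'
from h import *
s=env.get_state(); print({k:np.round(v,4) for k,v in s.items()})
E
```

```text
{'clock': np.float64(2.4333), 'joint_pos': array([ 1.9240e-01,  3.7680e-01, -2.4110e-01,  9.5160e-01,  3.0000e-04,
        1.3476e+00]), 'qvel': array([-0.0016, -0.0005,  0.0005,  0.0013,  0.002 , -0.0008]), 'tau': array([-6.97900e-01, -4.55126e+01,  2.69988e+01, -1.84450e+00,
       -1.66000e-01,  1.64000e-02]), 'tcp_pos': array([0.5318, 0.1852, 0.0827]), 'orientation': array([-2.000e-04,  9.785e-01,  2.063e-01,  7.000e-04]), 'wrist_force': array([-4.1411e+00, -2.9000e-03,  5.8037e+00]), 'ft_torque': array([-0.1256,  0.8865,  0.0344]), 'finger_gap': np.float64(0.0154)}
```

Emit:
servo_tool --targets '[{"xyz": [-0.0035, 0.0001, 0], "twist": [0, 0, -0.05], "jaw": 0}, {"xyz": [-0.0071, 0.0004, 0], "twist": [0, 0, -0.1], "jaw": 0}, {"xyz": [-0.0106, 0.0008, 0], "twist": [0, 0, -0.15], "jaw": 0}, {"xyz": [-0.0141, 0.0014, 0], "twist": [0, 0, -0.2], "jaw": 0}, {"xyz": [-0.0175, 0.0022, 0], "twist": [0, 0, -0.25], "jaw": 0}, {"xyz": [-0.0209, 0.0032, 0], "twist": [0, 0, -0.3], "jaw": 0}, {"xyz": [-0.0276, 0.0056, 0], "twist": [0, 0, -0.4], "jaw": 0}, {"xyz": [-0.0339, 0.0087, 0], "twist": [0, 0, -0.5], "jaw": 0}, {"xyz": [-0.04, 0.0124, 0], "twist": [0, 0, -0.6], "jaw": 0}, {"xyz": [-0.0456, 0.0166, 0], "twist": [0, 0, -0.7], "jaw": 0}, {"xyz": [-0.0508, 0.0215, 0], "twist": [0, 0, -0.8], "jaw": 0}, {"xyz": [-0.0532, 0.0241, 0], "twist": [0, 0, -0.85], "jaw": 0}]'

```text
clock: 3.43
tcp_pos: [0.4944, 0.1433, 0.0827]
orientation: [-0.001, 0.805, 0.593, 0.003]
wrist_force: [0.9, 9.2, 1.4]
finger_gap: 0.0149
```

```bash
cat >> h.py <<'E'
def lev(C=(.5615,.1204)):
    s=env.get_state(); r=s["tcp_pos"][:2]-C; f=s["wrist_force"]; t=s["ft_torque"]
    x=rot(s["orientation"]).as_matrix()[:,0]
    a=np.arctan2(r[1],r[0]); M=r[0]*f[1]-r[1]*f[0]
    print("t",round(s["clock"],2),"tcp",s["tcp_pos"].round(4),"ang",a.round(3),"r",np.hypot(*r).round(4),"lever~",round(1.17+2.0-a,3),"yaw",np.arctan2(x[1],x[0]).round(3),"F",f.round(2),"T",t.round(3),"Mforce",M.round(3),"M+Tz",(M+t[2]).round(3),"Ftan",(M/np.hypot(*r)).round(2),"gap",s["finger_gap"].round(4))
E
python3 -c "
from h import *
lev()"
```

```text
Traceback (most recent call last):
  File "h.py", line 30, in lev
    print("t",round(s["clock"],2),"tcp",s["tcp_pos"].round(4),"ang",a.round(3),"r",np.hypot(*r).round(4),"lever~",round(1.17+2.0-a,3),"yaw",np.arctan2(x[1],x[0]).round(3),"F",f.round(2),"T",t.round(3),"Mforce",M.round(3),"M+Tz",(M+t[2]).round(3),"Ftan",(M/np.hypot(*r)).round(2),"gap",s["finger_gap"].round(4))
                                                                                                                                                                                                                                                                                             ^^^^^^^^^^^^^^^^^^^^^
AttributeError: 'float' object has no attribute 'round'
```

```bash
sed -i 's/s\["finger_gap"\].round(4)/round(float(s["finger_gap"]),4)/' h.py; python3 - <<'E'
from h import *
lev(); tool([.5128,-.0348,.17],-.481); tool([.5128,-.0348,.073],-.481)
E
```

```text
t 3.43 tcp [0.4944 0.1433 0.0827] ang 2.813 r 0.0709 lever~ 0.357 yaw 1.271 F [0.89 9.19 1.41] T [ 1.486  0.038 -0.139] Mforce -0.637 M+Tz -0.776 Ftan -8.99 gap 0.0149
xyz [-0.1642  0.0705 -0.0881] twistz -1.39 yaw now 1.271 tilt [0.0045 0.0052]
xyz [-0.1648  0.0702  0.0089] twistz -1.39 yaw now 1.271 tilt [0.0045 0.0052]
```

Emit:
servo_tool --targets '[{"xyz": [0, 0, 0], "twist": [0, 0, 0], "jaw": 0.5}, {"xyz": [0, 0, 0], "twist": [0, 0, 0], "jaw": 1}, {"xyz": [0, 0, 0], "twist": [0, 0, 0], "jaw": 1}, {"xyz": [0, 0, 0], "twist": [0, 0, 0], "jaw": 1}, {"xyz": [0, 0, -0.03], "twist": [0, 0, 0], "jaw": 1}, {"xyz": [0, 0, -0.06], "twist": [0, 0, 0], "jaw": 1}, {"xyz": [0, 0, -0.088], "twist": [0, 0, 0], "jaw": 1}, {"xyz": [0, 0, -0.088], "twist": [0, 0, 0], "jaw": 1}, {"xyz": [0, 0, -0.088], "twist": [0, 0, 0], "jaw": 1}]'

```text
clock: 4.18
tcp_pos: [0.4944, 0.1414, 0.1704]
orientation: [0.001, 0.807, 0.591, 0.002]
wrist_force: [-0.2, -0.1, -0.4]
finger_gap: 0.0853
```

```bash
python3 - <<'E'
from h import *
tool([.5128,-.0348,.17],-.481)
c=env.read_camera("top"); m=red(c); m[:200]=0;m[250:]=0;m[:,:190]=0;m[:,230:]=0; blobs(c,m,.108,5)
E
```

```text
xyz [-0.1625  0.0706  0.0004] twistz -1.396 yaw now 1.265 tilt [0.0043 0.0004]
```

Emit:
servo_tool --targets '[{"xyz": [-0.02, 0.009, 0], "twist": [0, 0, -0.12], "jaw": 1}, {"xyz": [-0.04, 0.018, 0], "twist": [0, 0, -0.24], "jaw": 1}, {"xyz": [-0.06, 0.027, 0], "twist": [0, 0, -0.36], "jaw": 1}, {"xyz": [-0.08, 0.035, 0], "twist": [0, 0, -0.48], "jaw": 1}, {"xyz": [-0.1, 0.044, 0], "twist": [0, 0, -0.6], "jaw": 1}, {"xyz": [-0.12, 0.053, 0], "twist": [0, 0, -0.72], "jaw": 1}, {"xyz": [-0.14, 0.062, 0], "twist": [0, 0, -0.84], "jaw": 1}, {"xyz": [-0.1625, 0.0705, 0], "twist": [0, 0, -0.96], "jaw": 1}, {"xyz": [-0.1625, 0.0705, 0], "twist": [0, 0, -1.08], "jaw": 1}, {"xyz": [-0.1625, 0.0705, 0], "twist": [0, 0, -1.2], "jaw": 1}, {"xyz": [-0.1625, 0.0705, 0], "twist": [0, 0, -1.32], "jaw": 1}, {"xyz": [-0.1625, 0.0705, 0], "twist": [0, 0, -1.395], "jaw": 1}]'

```text
clock: 5.23
tcp_pos: [0.51, -0.0351, 0.1666]
orientation: [-0.002, 0.236, 0.972, -0.0]
wrist_force: [-0.4, -0.8, -0.2]
finger_gap: 0.0846
```

Emit:
servo_tool --targets '[{"xyz": [0, 0, 0], "twist": [0, 0, 0], "jaw": 1}, {"xyz": [0, 0, 0], "twist": [0, 0, 0], "jaw": 1}, {"xyz": [0, 0, 0], "twist": [0, 0, 0], "jaw": 1}, {"xyz": [0, 0, 0], "twist": [0, 0, 0], "jaw": 1}]'

```text
clock: 5.57
tcp_pos: [0.5109, -0.0348, 0.168]
orientation: [-0.0, 0.239, 0.971, 0.0]
wrist_force: [-0.8, 0.6, 0.2]
finger_gap: 0.0858
```

```bash
python3 - <<'E'
from h import *
print(env.get_state()["joint_pos"].round(3)); tool([.5128,-.0348,.073],-.481)
c=env.read_camera("wrist"); save(c,"w2")
print(c["eye"],c["attitude"])
t=env.read_camera("top"); m=red(t); m[:200]=0;m[250:]=0;m[:,:190]=0;m[:,260:]=0; blobs(t,m,.108,5)
E
```

```text
[-0.225  0.222 -0.234  1.116  0.    -1.313]
xyz [-0.0018  0.0009  0.095 ] twistz -0.002 yaw now 2.659 tilt [-0.0009  0.0003]
[ 0.47491471 -0.10146995  0.31282126] [0.03565997 0.23581131 0.95984454 0.14771545]
[226.2 245.6] [222 241  10   9  63] [0.4944 0.1425 0.108 ]
```

View pics/w2.png

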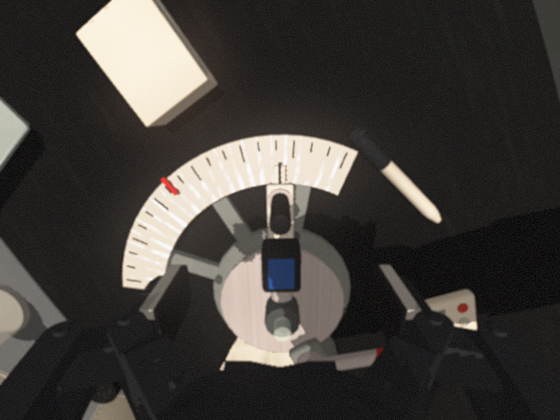

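The wrist view shows the detector arm straight up the image with the handle at about (280,213), the pointer line at (281,170) and the red tab at (170,186). The lever rests at about 0.35. Now to grip the black handle.

Emit:
servo_tool --targets '[{"xyz": [-0.002, 0.001, 0.03], "twist": [0, 0, 0], "jaw": 1}, {"xyz": [-0.002, 0.001, 0.06], "twist": [0, 0, 0], "jaw": 1}, {"xyz": [-0.002, 0.001, 0.09], "twist": [0, 0, 0], "jaw": 0.6}, {"xyz": [-0.002, 0.001, 0.092], "twist": [0, 0, 0], "jaw": 0}, {"xyz": [-0.002, 0.001, 0.092], "twist": [0, 0, 0], "jaw": 0}, {"xyz": [-0.002, 0.001, 0.092], "twist": [0, 0, 0], "jaw": 0}, {"xyz": [-0.002, 0.001, 0.092], "twist": [0, 0, 0], "jaw": 0}, {"xyz": [-0.002, 0.001, 0.092], "twist": [0, 0, 0], "jaw": 0}, {"xyz": [-0.002, 0.001, 0.092], "twist": [0, 0, 0], "jaw": 0}, {"xyz": [-0.002, 0.001, 0.092], "twist": [0, 0, 0], "jaw": 0}]' --squeeze 30

```text
clock: 6.5
tcp_pos: [0.5147, -0.0352, 0.0785]
orientation: [0.002, 0.238, 0.971, 0.0]
wrist_force: [-0.8, 0.8, 6.6]
finger_gap: 0.0145
```

```bash
python3 - <<'E'
from h import *
s=env.get_state();print(s["tcp_pos"].round(4),s["wrist_force"].round(1),s["finger_gap"])
x=rot(s["orientation"]).as_matrix()[:,0]; print(np.arctan2(x[1],x[0]))
r=s["tcp_pos"][:2]-[.565,.0653]; print(np.hypot(*r),np.arctan2(r[1],r[0]))
for th in (.1,.2,.3,.4,.5,.6,.65,.7): 
    a=-th
    d=R.from_rotvec([0,0,th]).apply(np.r_[r,0])-np.r_[r,0]
    print(th,rot(s["orientation"]).inv().apply(d).round(4))
E
```

```text
[ 0.5147 -0.0352  0.0785] [-0.8  0.8  6.6] 0.014526981013536819
2.6600266680835642
0.11235899859005136 -2.0351727478105106
0.1 [-0.0112  0.0008  0.    ]
0.2 [-0.0223  0.0026  0.0001]
0.3 [-0.0331  0.0056  0.0001]
0.4 [-0.0436  0.0096  0.0001]
0.5 [-0.0536  0.0147  0.0002]
0.6 [-0.0631  0.0207  0.0002]
0.65 [-0.0676  0.0241  0.0002]
0.7 [-0.0719  0.0277  0.0003]
```

Emit:
servo_tool --targets '[{"xyz": [-0.0046, 0.0001, 0], "twist": [0, 0, -0.04], "jaw": 0}, {"xyz": [-0.0091, 0.0004, 0], "twist": [0, 0, -0.08], "jaw": 0}, {"xyz": [-0.0182, 0.0015, 0], "twist": [0, 0, -0.16], "jaw": 0}, {"xyz": [-0.0271, 0.0033, 0], "twist": [0, 0, -0.24], "jaw": 0}, {"xyz": [-0.0359, 0.0058, 0], "twist": [0, 0, -0.32], "jaw": 0}, {"xyz": [-0.0444, 0.009, 0], "twist": [0, 0, -0.4], "jaw": 0}, {"xyz": [-0.0526, 0.0129, 0], "twist": [0, 0, -0.48], "jaw": 0}, {"xyz": [-0.0606, 0.0174, 0], "twist": [0, 0, -0.56], "jaw": 0}, {"xyz": [-0.0662, 0.0212, 0], "twist": [0, 0, -0.62], "jaw": 0}, {"xyz": [-0.0717, 0.0253, 0], "twist": [0, 0, -0.68], "jaw": 0}, {"xyz": [-0.0717, 0.0253, 0], "twist": [0, 0, -0.68], "jaw": 0}, {"xyz": [-0.0717, 0.0253, 0], "twist": [0, 0, -0.68], "jaw": 0}]'

```text
clock: 7.5
tcp_pos: [0.5899, -0.0423, 0.0785]
orientation: [0.002, -0.101, 0.995, 0.003]
wrist_force: [-1.0, 11.3, 7.2]
finger_gap: 0.0146
```

```bash
python3 - <<'E'
from h import *
s=env.get_state();print(s["tcp_pos"].round(4),s["wrist_force"].round(1),s["finger_gap"])
r=s["tcp_pos"][:2]-[.565,.0653]; print(np.hypot(*r),np.arctan2(r[1],r[0]))
c=env.read_camera("wrist")
cr=cv2.resize(c["color"][100:260,180:380],None,fx=4,fy=3.75,interpolation=cv2.INTER_CUBIC)
cv2.imwrite("pics/w3.png",cv2.cvtColor(cr,cv2.COLOR_RGB2BGR))
m=red(c); m[:,:200]=0;m[:,360:]=0;m[260:]=0; blobs(c,m,.028,8)
E
```

```text
[ 0.5899 -0.0423  0.0785] [-1.  11.3  7.2] 0.014610023879757362
0.11046531606079325 -1.342974381287683
[283.  154.3] [279 139   9  33 230] [ 0.5977 -0.0905  0.028 ]
```

View pics/w3.png

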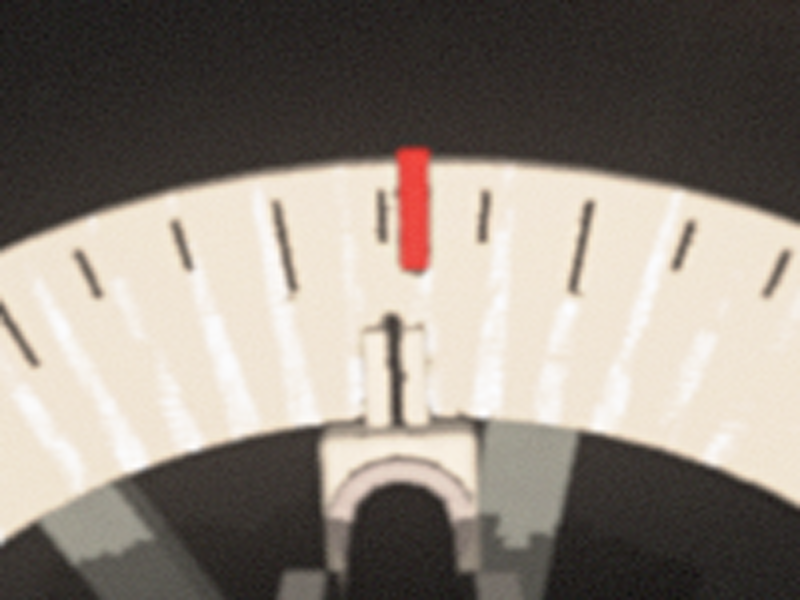

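The close view shows the pointer line at crop x ≈ 392 (tip) to 397 and the red tab centred at x ≈ 414, so the head has overshot slightly. I'll quantify it by ray casting.

```bash
cat >> h.py <<'E'
def mark(pv=(.565,.0653)):
    c=env.read_camera("wrist"); m=red(c); m[:,:200]=0;m[:,360:]=0;m[260:]=0
    n,l,s,ce=cv2.connectedComponentsWithStats(m.astype(np.uint8)); i=1+s[1:,4].argmax()
    v,u=np.nonzero(l==i); T=onplane(c,np.c_[u,v],.028)[:,:2]-pv
    x0=int(ce[i][0]); vb=s[i,1]+s[i,3]; g=cv2.cvtColor(c["color"],cv2.COLOR_RGB2GRAY).astype(float)
    L=[]
    for row in range(vb+19,vb+35):
        seg=g[row,x0-12:x0+13]; k=seg.argmin(); 
        w=np.clip(np.median(seg)-seg,0,None); w[:max(0,k-2)]=0; w[k+3:]=0
        L.append((x0-12+(w*np.arange(25)).sum()/w.sum(),row))
    P=onplane(c,L,.036)[:,:2]-pv
    at=np.arctan2(T[:,1],T[:,0]); ap=np.arctan2(P[:,1],P[:,0]); rp=np.hypot(*P.T)
    print("tab",np.median(at).round(4),"rT",np.hypot(*T.T).min().round(4),"line",np.median(ap).round(4),"std",ap.std().round(4),"rP",rp.min().round(3),rp.max().round(3),"tab-line",(np.mean(at)-np.median(ap)).round(4))
    return c
E
python3 - <<'E'
from h import *
for p in ((.565,.0653),(.566,.0675),(.5665,.0653)): mark(p)
E
```

```text
tab -1.3645 rT 0.1487 line -1.3424 std 0.001 rP 0.128 0.138 tab-line -0.0219
tab -1.3734 rT 0.1507 line -1.3541 std 0.0012 rP 0.13 0.14 tab-line -0.0184
tab -1.3738 rT 0.1484 line -1.3548 std 0.0012 rP 0.128 0.138 tab-line -0.018
```

Emit:
servo_tool --targets '[{"xyz": [0.001, 0.001, 0], "twist": [0, 0, 0.01], "jaw": 0}, {"xyz": [0.0023, 0.002, 0], "twist": [0, 0, 0.02], "jaw": 0}, {"xyz": [0.0023, 0.002, 0], "twist": [0, 0, 0.02], "jaw": 0}, {"xyz": [0.0023, 0.002, 0], "twist": [0, 0, 0.02], "jaw": 0}]'

```text
clock: 8.03
tcp_pos: [0.5875, -0.0429, 0.0785]
orientation: [0.002, -0.09, 0.996, 0.001]
wrist_force: [0.1, 6.0, 7.2]
finger_gap: 0.0151
```

```bash
python3 - <<'E'
from h import *
s=env.get_state();print(s["tcp_pos"].round(4),s["wrist_force"].round(1))
for p in ((.565,.0653),(.5635,.071),(.566,.071)): mark(p)
E
```

```text
[ 0.5875 -0.0429  0.0785] [0.1 6.  7.2]
tab -1.3637 rT 0.1489 line -1.3647 std 0.0007 rP 0.128 0.138 tab-line 0.001
tab -1.3621 rT 0.1548 line -1.3627 std 0.0006 rP 0.134 0.144 tab-line 0.0007
tab -1.3766 rT 0.1543 line -1.3802 std 0.0009 rP 0.134 0.143 tab-line 0.0033
```

Within about 0.001–0.003 rad. Releasing and rising straight up, then checking from above.

Emit:
servo_tool --targets '[{"xyz": [0, 0, 0], "twist": [0, 0, 0], "jaw": 0.3}, {"xyz": [0, 0, 0], "twist": [0, 0, 0], "jaw": 0.6}, {"xyz": [0, 0, 0], "twist": [0, 0, 0], "jaw": 1}, {"xyz": [0, 0, 0], "twist": [0, 0, 0], "jaw": 1}, {"xyz": [0, 0, 0], "twist": [0, 0, 0], "jaw": 1}, {"xyz": [0, 0, -0.03], "twist": [0, 0, 0], "jaw": 1}, {"xyz": [0, 0, -0.06], "twist": [0, 0, 0], "jaw": 1}, {"xyz": [0, 0, -0.09], "twist": [0, 0, 0], "jaw": 1}, {"xyz": [0, 0, -0.09], "twist": [0, 0, 0], "jaw": 1}, {"xyz": [0, 0, -0.09], "twist": [0, 0, 0], "jaw": 1}]'

```text
clock: 9.02
tcp_pos: [0.5876, -0.0448, 0.1686]
orientation: [0.002, -0.089, 0.996, -0.001]
wrist_force: [-0.2, -0.5, 0.6]
finger_gap: 0.0856
```

```bash
python3 - <<'E'
from h import *
c=mark((.5635,.071)); mark((.565,.0653))
cr=cv2.resize(c["color"][100:300,160:400],None,fx=3,fy=3,interpolation=cv2.INTER_CUBIC)
cv2.imwrite("pics/w4.png",cv2.cvtColor(cr,cv2.COLOR_RGB2BGR))
print(env.get_state()["joint_pos"].round(2))
tool([.4944,.1433,.17],2.815-np.pi/2)
E
```

```text
tab -1.3622 rT 0.1547 line -1.3635 std 0.0478 rP 0.125 0.138 tab-line 0.0015
tab -1.3637 rT 0.1493 line -1.3651 std 0.0458 rP 0.12 0.133 tab-line 0.0011
[-0.21  0.36 -0.04  1.16 -0.   -1.96]
xyz [ 0.0565  0.2008 -0.0042] twistz -1.066 yaw now -2.963 tilt [-0.0011  0.0002]
```

View pics/w4.png

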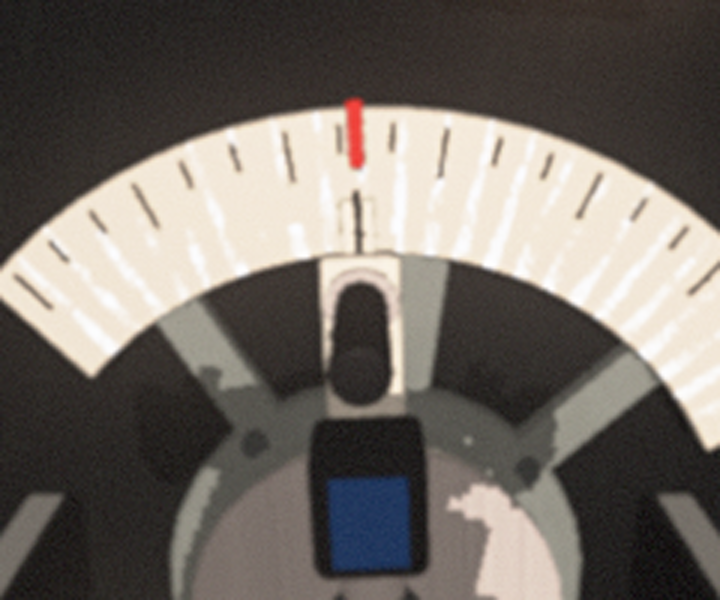

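The view shows the pointer line (358,190–255 in the crop) in line with the red tab (355,105–165), both along the radius: head on the mark. Back to the lever.

Emit:
servo_tool --targets '[{"xyz": [0.005, 0.02, 0], "twist": [0, 0, -0.11], "jaw": 1}, {"xyz": [0.011, 0.04, 0], "twist": [0, 0, -0.22], "jaw": 1}, {"xyz": [0.017, 0.06, 0], "twist": [0, 0, -0.33], "jaw": 1}, {"xyz": [0.023, 0.08, 0], "twist": [0, 0, -0.44], "jaw": 1}, {"xyz": [0.028, 0.1, 0], "twist": [0, 0, -0.55], "jaw": 1}, {"xyz": [0.034, 0.12, 0], "twist": [0, 0, -0.66], "jaw": 1}, {"xyz": [0.04, 0.14, 0], "twist": [0, 0, -0.77], "jaw": 1}, {"xyz": [0.045, 0.16, 0], "twist": [0, 0, -0.88], "jaw": 1}, {"xyz": [0.051, 0.18, 0], "twist": [0, 0, -0.99], "jaw": 1}, {"xyz": [0.0565, 0.201, 0], "twist": [0, 0, -1.066], "jaw": 1}, {"xyz": [0.0565, 0.201, 0], "twist": [0, 0, -1.066], "jaw": 1}, {"xyz": [0.0565, 0.201, 0], "twist": [0, 0, -1.066], "jaw": 1}]'

```text
clock: 10.12
tcp_pos: [0.4934, 0.1441, 0.165]
orientation: [-0.001, -0.583, 0.812, 0.001]
wrist_force: [0.6, 0.2, 1.1]
finger_gap: 0.0857
```

```bash
python3 - <<'E'
from h import *
print(env.get_state()["joint_pos"].round(2))
tool([.4944,.1430,.081],2.815-np.pi/2); lev()
E
```

```text
[ 0.13  0.23 -0.23  1.11 -0.   -2.69]
xyz [ 0.0006 -0.0015  0.084 ] twistz 0.001 yaw now -1.896 tilt [-0.0028 -0.0006]
t 10.12 tcp [0.4934 0.1441 0.165 ] ang 2.807 r 0.0721 lever~ 0.363 yaw -1.896 F [0.64 0.16 1.05] T [ 0.    -0.033  0.002] Mforce -0.026 M+Tz -0.024 Ftan -0.36 gap 0.0857
```

Emit:
servo_tool --targets '[{"xyz": [0.0005, -0.0008, 0.03], "twist": [0, 0, 0], "jaw": 1}, {"xyz": [0.0005, -0.0008, 0.06], "twist": [0, 0, 0], "jaw": 1}, {"xyz": [0.0005, -0.0008, 0.085], "twist": [0, 0, 0], "jaw": 0.6}, {"xyz": [0.0005, -0.0008, 0.085], "twist": [0, 0, 0], "jaw": 0}, {"xyz": [0.0005, -0.0008, 0.085], "twist": [0, 0, 0], "jaw": 0}, {"xyz": [0.0005, -0.0008, 0.085], "twist": [0, 0, 0], "jaw": 0}, {"xyz": [0.0005, -0.0008, 0.085], "twist": [0, 0, 0], "jaw": 0}, {"xyz": [0.0005, -0.0008, 0.085], "twist": [0, 0, 0], "jaw": 0}, {"xyz": [0.0005, -0.0008, 0.085], "twist": [0, 0, 0], "jaw": 0}, {"xyz": [0.0005, -0.0008, 0.085], "twist": [0, 0, 0], "jaw": 0}]' --squeeze 50

```text
clock: 10.95
tcp_pos: [0.4968, 0.1424, 0.0833]
orientation: [0.001, -0.583, 0.813, -0.001]
wrist_force: [-0.7, -2.3, 7.3]
finger_gap: 0.0152
```

```bash
python3 - <<'E'
from h import *
lev()
E
```

```text
t 10.95 tcp [0.4968 0.1424 0.0833] ang 2.813 r 0.0683 lever~ 0.357 yaw -1.898 F [-0.71 -2.34  7.34] T [-0.621  0.185 -0.101] Mforce 0.167 M+Tz 0.066 Ftan 2.44 gap 0.0152
```

Emit:
servo_tool --targets '[{"xyz": [-0.0042, -0.0001, 0], "twist": [0, 0, 0.06], "jaw": 0}, {"xyz": [-0.0084, -0.0005, 0], "twist": [0, 0, 0.12], "jaw": 0}, {"xyz": [-0.0125, -0.0011, 0], "twist": [0, 0, 0.18], "jaw": 0}, {"xyz": [-0.0166, -0.002, 0], "twist": [0, 0, 0.24], "jaw": 0}, {"xyz": [-0.0207, -0.0031, 0], "twist": [0, 0, 0.3], "jaw": 0}, {"xyz": [-0.0247, -0.0045, 0], "twist": [0, 0, 0.36], "jaw": 0}, {"xyz": [-0.0285, -0.0061, 0], "twist": [0, 0, 0.42], "jaw": 0}, {"xyz": [-0.0323, -0.0079, 0], "twist": [0, 0, 0.48], "jaw": 0}, {"xyz": [-0.036, -0.01, 0], "twist": [0, 0, 0.54], "jaw": 0}, {"xyz": [-0.0395, -0.0122, 0], "twist": [0, 0, 0.6], "jaw": 0}]'

```text
clock: 11.78
tcp_pos: [0.5189, 0.1745, 0.0833]
orientation: [-0.001, -0.315, 0.949, -0.002]
wrist_force: [-6.1, -9.2, 12.0]
finger_gap: 0.0155
```

```bash
python3 -c "
from h import *
lev()"
```

```text
t 11.78 tcp [0.5189 0.1745 0.0833] ang 2.238 r 0.0689 lever~ 0.932 yaw -2.501 F [-6.05 -9.16 12.01] T [-1.718  1.236 -0.003] Mforce 0.718 M+Tz 0.716 Ftan 10.43 gap 0.0155
```

Emit:
servo_tool --targets '[{"xyz": [0, 0, 0], "twist": [0, 0, 0], "jaw": 0}, {"xyz": [0, 0, 0], "twist": [0, 0, 0], "jaw": 0}, {"xyz": [0, 0, 0], "twist": [0, 0, 0], "jaw": 0}]'

```text
clock: 12.03
tcp_pos: [0.5195, 0.1749, 0.0833]
orientation: [-0.0, -0.316, 0.949, -0.001]
wrist_force: [-4.9, -6.2, 8.9]
finger_gap: 0.0156
```

```bash
python3 -c "
from h import *
lev()"
```

```text
t 12.03 tcp [0.5195 0.1749 0.0833] ang 2.227 r 0.0689 lever~ 0.943 yaw -2.498 F [-4.91 -6.21  8.93] T [-1.289  0.909 -0.164] Mforce 0.529 M+Tz 0.365 Ftan 7.68 gap 0.0156
```

Free-running torque baseline is about 0.7 N m while moving. Now small equal steps, watching for the bite.

Emit:
servo_tool --targets '[{"xyz": [-0.00105, 0, 0], "twist": [0, 0, 0.015], "jaw": 0}, {"xyz": [-0.0021, 0, 0], "twist": [0, 0, 0.03], "jaw": 0}, {"xyz": [-0.00315, -0.0001, 0], "twist": [0, 0, 0.045], "jaw": 0}, {"xyz": [-0.0042, -0.0001, 0], "twist": [0, 0, 0.06], "jaw": 0}]'

```text
clock: 12.37
tcp_pos: [0.5221, 0.1769, 0.0832]
orientation: [-0.001, -0.287, 0.958, -0.002]
wrist_force: [-6.6, -7.8, 11.6]
finger_gap: 0.0153
```

```bash
python3 -c "
from h import *
lev()"
```

```text
t 12.37 tcp [0.5221 0.1769 0.0832] ang 2.179 r 0.0689 lever~ 0.991 yaw -2.559 F [-6.63 -7.79 11.55] T [-1.601  1.209 -0.038] Mforce 0.682 M+Tz 0.644 Ftan 9.9 gap 0.0153
```

Emit:
servo_tool --targets '[{"xyz": [-0.00105, 0, 0], "twist": [0, 0, 0.015], "jaw": 0}, {"xyz": [-0.0021, 0, 0], "twist": [0, 0, 0.03], "jaw": 0}, {"xyz": [-0.00315, -0.0001, 0], "twist": [0, 0, 0.045], "jaw": 0}, {"xyz": [-0.0042, -0.0001, 0], "twist": [0, 0, 0.06], "jaw": 0}]'

```text
clock: 12.7
tcp_pos: [0.5255, 0.1791, 0.0833]
orientation: [-0.001, -0.258, 0.966, -0.002]
wrist_force: [-6.9, -8.2, 12.8]
finger_gap: 0.0151
```

```bash
python3 -c "
from h import *
lev()"
```

```text
t 12.7 tcp [0.5255 0.1791 0.0833] ang 2.121 r 0.0689 lever~ 1.049 yaw -2.619 F [-6.93 -8.21 12.78] T [-1.628  1.246  0.036] Mforce 0.703 M+Tz 0.739 Ftan 10.2 gap 0.0151
```

Emit:
servo_tool --targets '[{"xyz": [-0.00105, 0, 0], "twist": [0, 0, 0.015], "jaw": 0}, {"xyz": [-0.0021, 0, 0], "twist": [0, 0, 0.03], "jaw": 0}, {"xyz": [-0.00315, -0.0001, 0], "twist": [0, 0, 0.045], "jaw": 0}, {"xyz": [-0.0042, -0.0001, 0], "twist": [0, 0, 0.06], "jaw": 0}]'

```text
clock: 13.03
tcp_pos: [0.529, 0.181, 0.0833]
orientation: [-0.001, -0.229, 0.973, -0.002]
wrist_force: [-8.1, -9.2, 12.9]
finger_gap: 0.0149
```

```bash
python3 -c "
from h import *
lev()"
```

```text
t 13.03 tcp [0.529  0.181  0.0833] ang 2.063 r 0.0688 lever~ 1.107 yaw -2.679 F [-8.09 -9.22 12.92] T [-1.586  1.454 -0.045] Mforce 0.791 M+Tz 0.746 Ftan 11.49 gap 0.0149
```

Emit:
servo_tool --targets '[{"xyz": [-0.00105, 0, 0], "twist": [0, 0, 0.015], "jaw": 0}, {"xyz": [-0.0021, 0, 0], "twist": [0, 0, 0.03], "jaw": 0}, {"xyz": [-0.00315, -0.0001, 0], "twist": [0, 0, 0.045], "jaw": 0}, {"xyz": [-0.0042, -0.0001, 0], "twist": [0, 0, 0.06], "jaw": 0}]'

```text
clock: 13.37
tcp_pos: [0.5326, 0.1828, 0.0833]
orientation: [-0.001, -0.2, 0.98, -0.002]
wrist_force: [-8.4, -8.5, 14.1]
finger_gap: 0.0157
```

```bash
python3 -c "
from h import *
lev()"
```

```text
t 13.37 tcp [0.5326 0.1828 0.0833] ang 2.005 r 0.0688 lever~ 1.165 yaw -2.739 F [-8.41 -8.46 14.06] T [-1.646  1.477 -0.097] Mforce 0.77 M+Tz 0.672 Ftan 11.19 gap 0.0157
```

Emit:
servo_tool --targets '[{"xyz": [-0.00105, 0, 0], "twist": [0, 0, 0.015], "jaw": 0}, {"xyz": [-0.0021, 0, 0], "twist": [0, 0, 0.03], "jaw": 0}, {"xyz": [-0.00315, -0.0001, 0], "twist": [0, 0, 0.045], "jaw": 0}, {"xyz": [-0.0042, -0.0001, 0], "twist": [0, 0, 0.06], "jaw": 0}]'

```text
clock: 13.7
tcp_pos: [0.5362, 0.1843, 0.0833]
orientation: [-0.001, -0.17, 0.985, -0.002]
wrist_force: [-8.0, -8.8, 13.3]
finger_gap: 0.0152
```

```bash
python3 -c "
from h import *
lev()"
```

```text
t 13.7 tcp [0.5362 0.1843 0.0833] ang 1.947 r 0.0687 lever~ 1.223 yaw -2.799 F [-8.03 -8.85 13.3 ] T [-1.714  1.594 -0.026] Mforce 0.736 M+Tz 0.71 Ftan 10.72 gap 0.0152
```

Emit:
servo_tool --targets '[{"xyz": [-0.00105, -0.0001, 0], "twist": [0, 0, 0.015], "jaw": 0}, {"xyz": [-0.0021, -0.0003, 0], "twist": [0, 0, 0.03], "jaw": 0}, {"xyz": [-0.00315, -0.0005, 0], "twist": [0, 0, 0.045], "jaw": 0}, {"xyz": [-0.0042, -0.0006, 0], "twist": [0, 0, 0.06], "jaw": 0}]'

```text
clock: 14.03
tcp_pos: [0.5399, 0.1855, 0.0832]
orientation: [-0.002, -0.141, 0.99, -0.001]
wrist_force: [-10.4, -7.7, 14.7]
finger_gap: 0.0154
```

```bash
python3 -c "
from h import *
lev()"
```

```text
t 14.03 tcp [0.5399 0.1855 0.0832] ang 1.891 r 0.0686 lever~ 1.279 yaw -2.859 F [-10.4   -7.75  14.66] T [-1.33   1.817  0.008] Mforce 0.845 M+Tz 0.852 Ftan 12.31 gap 0.0154
```

Emit:
servo_tool --targets '[{"xyz": [-0.00105, -0.0001, 0], "twist": [0, 0, 0.015], "jaw": 0}, {"xyz": [-0.0021, -0.0003, 0], "twist": [0, 0, 0.03], "jaw": 0}, {"xyz": [-0.00315, -0.0005, 0], "twist": [0, 0, 0.045], "jaw": 0}, {"xyz": [-0.0042, -0.0006, 0], "twist": [0, 0, 0.06], "jaw": 0}]'

```text
clock: 14.37
tcp_pos: [0.5437, 0.1866, 0.0832]
orientation: [-0.002, -0.111, 0.994, -0.001]
wrist_force: [-11.0, -5.7, 15.0]
finger_gap: 0.0152
```

```bash
python3 -c "
from h import *
lev()"
```

```text
t 14.37 tcp [0.5437 0.1866 0.0832] ang 1.833 r 0.0686 lever~ 1.337 yaw -2.918 F [-10.98  -5.72  14.96] T [-1.140e+00  2.084e+00 -1.000e-03] Mforce 0.829 M+Tz 0.828 Ftan 12.09 gap 0.0152
```

Emit:
servo_tool --targets '[{"xyz": [-0.00105, 0, 0], "twist": [0, 0, 0.015], "jaw": 0}, {"xyz": [-0.0021, 0, 0], "twist": [0, 0, 0.03], "jaw": 0}, {"xyz": [-0.00315, -0.0001, 0], "twist": [0, 0, 0.045], "jaw": 0}, {"xyz": [-0.0042, -0.0001, 0], "twist": [0, 0, 0.06], "jaw": 0}]'

```text
clock: 14.7
tcp_pos: [0.5476, 0.1874, 0.0832]
orientation: [-0.002, -0.082, 0.997, -0.001]
wrist_force: [-11.8, -5.5, 15.4]
finger_gap: 0.0152
```

```bash
python3 -c "
from h import *
lev()"
```

```text
t 14.7 tcp [0.5476 0.1874 0.0832] ang 1.776 r 0.0685 lever~ 1.394 yaw -2.978 F [-11.81  -5.5   15.39] T [-1.152  2.113  0.046] Mforce 0.869 M+Tz 0.915 Ftan 12.69 gap 0.0152
```

Torque seems to be rising from about 1.27. Going on in single-row steps to average more readings.

Emit:
servo_tool --targets '[{"xyz": [-0.00105, 0, 0], "twist": [0, 0, 0.015], "jaw": 0}]'

```text
clock: 14.78
tcp_pos: [0.5486, 0.1876, 0.0832]
orientation: [-0.002, -0.074, 0.997, -0.001]
wrist_force: [-11.8, -6.0, 15.1]
finger_gap: 0.0152
```

```bash
python3 -c "
from h import *
lev()"
```

```text
t 14.78 tcp [0.5486 0.1876 0.0832] ang 1.761 r 0.0684 lever~ 1.409 yaw -2.993 F [-11.78  -5.95  15.12] T [-1.146  2.189 -0.03 ] Mforce 0.869 M+Tz 0.838 Ftan 12.69 gap 0.0152
```

Emit:
servo_tool --targets '[{"xyz": [-0.00105, 0, 0], "twist": [0, 0, 0.015], "jaw": 0}]'

```text
clock: 14.87
tcp_pos: [0.5495, 0.1878, 0.0832]
orientation: [-0.002, -0.067, 0.998, -0.001]
wrist_force: [-12.8, -5.3, 15.1]
finger_gap: 0.0152
```

```bash
python3 -c "
from h import *
lev()"
```

```text
t 14.87 tcp [0.5495 0.1878 0.0832] ang 1.747 r 0.0684 lever~ 1.423 yaw -3.008 F [-12.8   -5.31  15.05] T [-1.155  2.218 -0.032] Mforce 0.926 M+Tz 0.894 Ftan 13.53 gap 0.0152
```

Emit:
servo_tool --targets '[{"xyz": [-0.00105, 0, 0], "twist": [0, 0, 0.015], "jaw": 0}]'

```text
clock: 14.95
tcp_pos: [0.5505, 0.1879, 0.0832]
orientation: [-0.002, -0.059, 0.998, -0.001]
wrist_force: [-12.6, -6.3, 15.3]
finger_gap: 0.0155
```

```bash
python3 -c "
from h import *
lev()"
```

```text
t 14.95 tcp [0.5505 0.1879 0.0832] ang 1.732 r 0.0684 lever~ 1.438 yaw -3.023 F [-12.63  -6.27  15.3 ] T [-1.105  2.241 -0.018] Mforce 0.921 M+Tz 0.903 Ftan 13.47 gap 0.0155
```

Emit:
servo_tool --targets '[{"xyz": [-0.00105, 0, 0], "twist": [0, 0, 0.015], "jaw": 0}]'

```text
clock: 15.03
tcp_pos: [0.5515, 0.188, 0.0832]
orientation: [-0.002, -0.052, 0.999, -0.001]
wrist_force: [-11.7, -5.1, 15.9]
finger_gap: 0.0154
```

```bash
python3 -c "
from h import *
lev()"
```

```text
t 15.03 tcp [0.5515 0.188  0.0832] ang 1.718 r 0.0684 lever~ 1.452 yaw -3.038 F [-11.68  -5.11  15.88] T [-1.153e+00  2.230e+00  2.000e-03] Mforce 0.841 M+Tz 0.843 Ftan 12.3 gap 0.0154
```

Emit:
servo_tool --targets '[{"xyz": [-0.00105, 0, 0], "twist": [0, 0, 0.015], "jaw": 0}]'

```text
clock: 15.12
tcp_pos: [0.5524, 0.1882, 0.0832]
orientation: [-0.002, -0.044, 0.999, -0.001]
wrist_force: [-11.9, -5.0, 15.7]
finger_gap: 0.0153
```

```bash
python3 -c "
from h import *
lev()"
```

```text
t 15.12 tcp [0.5524 0.1882 0.0832] ang 1.704 r 0.0684 lever~ 1.466 yaw -3.053 F [-11.94  -4.96  15.66] T [-1.124  2.329  0.012] Mforce 0.854 M+Tz 0.866 Ftan 12.5 gap 0.0153
```

The slope is well below 1.85 N m/rad, so the shoe is probably not biting yet. Continuing carefully.

Emit:
servo_tool --targets '[{"xyz": [-0.00105, 0, 0], "twist": [0, 0, 0.015], "jaw": 0}, {"xyz": [-0.0021, -0.0001, 0], "twist": [0, 0, 0.03], "jaw": 0}]'

```text
clock: 15.28
tcp_pos: [0.5544, 0.1883, 0.0832]
orientation: [-0.002, -0.029, 1.0, -0.001]
wrist_force: [-12.5, -5.3, 16.0]
finger_gap: 0.0153
```

```bash
python3 -c "
from h import *
lev()"
```

```text
t 15.28 tcp [0.5544 0.1883 0.0832] ang 1.675 r 0.0683 lever~ 1.495 yaw -3.083 F [-12.5   -5.3   15.98] T [-0.995  2.397  0.054] Mforce 0.886 M+Tz 0.94 Ftan 12.99 gap 0.0153
```

Emit:
servo_tool --targets '[{"xyz": [-0.00105, 0, 0], "twist": [0, 0, 0.015], "jaw": 0}, {"xyz": [-0.0021, -0.0001, 0], "twist": [0, 0, 0.03], "jaw": 0}]'

```text
clock: 15.45
tcp_pos: [0.5563, 0.1884, 0.0832]
orientation: [-0.003, -0.014, 1.0, -0.001]
wrist_force: [-13.0, -5.2, 15.5]
finger_gap: 0.0156
```

```bash
python3 -c "
from h import *
lev()"
```

```text
t 15.45 tcp [0.5563 0.1884 0.0832] ang 1.646 r 0.0682 lever~ 1.524 yaw -3.113 F [-12.99  -5.25  15.48] T [-0.987  2.452  0.03 ] Mforce 0.911 M+Tz 0.941 Ftan 13.35 gap 0.0156
```

Emit:
servo_tool --targets '[{"xyz": [0, 0, 0], "twist": [0, 0, 0], "jaw": 0}, {"xyz": [0, 0, 0], "twist": [0, 0, 0], "jaw": 0}, {"xyz": [0, 0, 0], "twist": [0, 0, 0], "jaw": 0}, {"xyz": [0, 0, 0], "twist": [0, 0, 0], "jaw": 0}]'

```text
clock: 15.78
tcp_pos: [0.5565, 0.1884, 0.0832]
orientation: [-0.002, -0.015, 1.0, -0.001]
wrist_force: [-12.3, -4.3, 15.3]
finger_gap: 0.0154
```

```bash
python3 -c "
from h import *
lev()"
```

```text
t 15.78 tcp [0.5565 0.1884 0.0832] ang 1.644 r 0.0682 lever~ 1.526 yaw -3.112 F [-12.27  -4.28  15.35] T [-1.019  2.347 -0.041] Mforce 0.856 M+Tz 0.815 Ftan 12.55 gap 0.0154
```

Emit:
servo_tool --targets '[{"xyz": [0.0014, 0, 0], "twist": [0, 0, -0.02], "jaw": 0}, {"xyz": [0.0028, -0.0001, 0], "twist": [0, 0, -0.04], "jaw": 0}, {"xyz": [0.0042, -0.0001, 0], "twist": [0, 0, -0.06], "jaw": 0}, {"xyz": [0.0056, -0.0002, 0], "twist": [0, 0, -0.08], "jaw": 0}, {"xyz": [0.007, -0.0003, 0], "twist": [0, 0, -0.1], "jaw": 0}]'

```text
clock: 16.2
tcp_pos: [0.5552, 0.189, 0.0833]
orientation: [0.003, -0.065, 0.998, 0.0]
wrist_force: [3.3, -2.5, 6.3]
finger_gap: 0.0152
```

```bash
python3 -c "
from h import *
lev()"
```

```text
t 16.2 tcp [0.5552 0.189  0.0833] ang 1.662 r 0.0688 lever~ 1.508 yaw -3.012 F [ 3.32 -2.55  6.3 ] T [-0.376 -0.528 -0.253] Mforce -0.212 M+Tz -0.465 Ftan -3.08 gap 0.0152
```

Emit:
servo_tool --targets '[{"xyz": [0.0014, 0, 0], "twist": [0, 0, -0.02], "jaw": 0}, {"xyz": [0.0028, -0.0001, 0], "twist": [0, 0, -0.04], "jaw": 0}]'

```text
clock: 16.37
tcp_pos: [0.5526, 0.1887, 0.0833]
orientation: [0.003, -0.085, 0.996, 0.0]
wrist_force: [3.7, -1.4, 6.4]
finger_gap: 0.0151
```

```bash
python3 -c "
from h import *
lev()"
```

```text
t 16.37 tcp [0.5526 0.1887 0.0833] ang 1.7 r 0.0689 lever~ 1.47 yaw -2.972 F [ 3.7  -1.37  6.39] T [-0.148 -0.567 -0.244] Mforce -0.241 M+Tz -0.484 Ftan -3.49 gap 0.0151
```

Reversing takes much less torque (−0.48) than advancing (+0.94). That suggests the shoe is already pressing, so I'll map this a little further back to find where the bite begins.

Emit:
servo_tool --targets '[{"xyz": [0.0014, 0, 0], "twist": [0, 0, -0.02], "jaw": 0}, {"xyz": [0.0028, -0.0001, 0], "twist": [0, 0, -0.04], "jaw": 0}, {"xyz": [0.0042, -0.0001, 0], "twist": [0, 0, -0.06], "jaw": 0}]'

```text
clock: 16.62
tcp_pos: [0.5487, 0.1882, 0.0833]
orientation: [0.003, -0.115, 0.993, 0.0]
wrist_force: [4.6, 0.2, 5.1]
finger_gap: 0.0157
```

```bash
python3 -c "
from h import *
lev()"
```

```text
t 16.62 tcp [0.5487 0.1882 0.0833] ang 1.758 r 0.069 lever~ 1.412 yaw -2.911 F [4.63 0.17 5.07] T [-0.111 -0.647 -0.269] Mforce -0.316 M+Tz -0.586 Ftan -4.58 gap 0.0157
```

Emit:
servo_tool --targets '[{"xyz": [0.0014, 0, 0], "twist": [0, 0, -0.02], "jaw": 0}, {"xyz": [0.0028, -0.0001, 0], "twist": [0, 0, -0.04], "jaw": 0}, {"xyz": [0.0042, -0.0001, 0], "twist": [0, 0, -0.06], "jaw": 0}]'

```text
clock: 16.87
tcp_pos: [0.5448, 0.1874, 0.0834]
orientation: [0.003, -0.145, 0.989, 0.001]
wrist_force: [5.0, 0.1, 5.7]
finger_gap: 0.0156
```

```bash
python3 -c "
from h import *
lev()"
```

```text
t 16.87 tcp [0.5448 0.1874 0.0834] ang 1.815 r 0.0691 lever~ 1.355 yaw -2.851 F [4.97 0.12 5.66] T [ 0.109 -0.691 -0.191] Mforce -0.335 M+Tz -0.525 Ftan -4.85 gap 0.0156
```

Emit:
servo_tool --targets '[{"xyz": [0.0014, 0, 0], "twist": [0, 0, -0.02], "jaw": 0}, {"xyz": [0.0028, -0.0001, 0], "twist": [0, 0, -0.04], "jaw": 0}, {"xyz": [0.0042, -0.0001, 0], "twist": [0, 0, -0.06], "jaw": 0}]'

```text
clock: 17.12
tcp_pos: [0.5409, 0.1864, 0.0834]
orientation: [0.003, -0.174, 0.985, 0.001]
wrist_force: [5.9, 1.2, 5.0]
finger_gap: 0.0153
```

```bash
python3 -c "
from h import *
lev()"
```

```text
t 17.12 tcp [0.5409 0.1864 0.0834] ang 1.873 r 0.0691 lever~ 1.297 yaw -2.791 F [5.89 1.17 5.  ] T [ 0.219 -0.766 -0.287] Mforce -0.413 M+Tz -0.7 Ftan -5.97 gap 0.0153
```

Emit:
servo_tool --targets '[{"xyz": [0.0014, 0, 0], "twist": [0, 0, -0.02], "jaw": 0}, {"xyz": [0.0028, -0.0001, 0], "twist": [0, 0, -0.04], "jaw": 0}, {"xyz": [0.0042, -0.0001, 0], "twist": [0, 0, -0.06], "jaw": 0}]'

```text
clock: 17.37
tcp_pos: [0.5371, 0.1851, 0.0834]
orientation: [0.004, -0.204, 0.979, 0.001]
wrist_force: [6.2, 1.8, 4.9]
finger_gap: 0.0153
```

```bash
python3 -c "
from h import *
lev()"
```

```text
t 17.37 tcp [0.5371 0.1851 0.0834] ang 1.931 r 0.0692 lever~ 1.239 yaw -2.731 F [6.19 1.8  4.85] T [ 0.384 -0.821 -0.241] Mforce -0.444 M+Tz -0.685 Ftan -6.42 gap 0.0153
```

Emit:
servo_tool --targets '[{"xyz": [-0.0021, 0, 0], "twist": [0, 0, 0.03], "jaw": 0}, {"xyz": [-0.0042, -0.0001, 0], "twist": [0, 0, 0.06], "jaw": 0}, {"xyz": [-0.0063, -0.0003, 0], "twist": [0, 0, 0.09], "jaw": 0}, {"xyz": [-0.0084, -0.0005, 0], "twist": [0, 0, 0.12], "jaw": 0}, {"xyz": [-0.0104, -0.0008, 0], "twist": [0, 0, 0.15], "jaw": 0}]'

```text
clock: 17.78
tcp_pos: [0.5435, 0.1872, 0.0832]
orientation: [0.0, -0.129, 0.992, -0.0]
wrist_force: [-3.7, -4.3, 13.1]
finger_gap: 0.0156
```

```bash
python3 -c "
from h import *
lev()"
```

```text
t 17.78 tcp [0.5435 0.1872 0.0832] ang 1.834 r 0.0692 lever~ 1.336 yaw -2.882 F [-3.66 -4.29 13.13] T [-0.556  0.853  0.441] Mforce 0.322 M+Tz 0.763 Ftan 4.65 gap 0.0156
```

Emit:
servo_tool --targets '[{"xyz": [-0.0014, 0, 0], "twist": [0, 0, 0.02], "jaw": 0}, {"xyz": [-0.0028, -0.0001, 0], "twist": [0, 0, 0.04], "jaw": 0}, {"xyz": [-0.0042, -0.0001, 0], "twist": [0, 0, 0.06], "jaw": 0}]'

```text
clock: 18.03
tcp_pos: [0.5474, 0.188, 0.0832]
orientation: [-0.0, -0.1, 0.995, -0.0]
wrist_force: [-4.3, -3.5, 14.1]
finger_gap: 0.0152
```

```bash
python3 -c "
from h import *
lev()"
```

```text
t 18.03 tcp [0.5474 0.188  0.0832] ang 1.776 r 0.0691 lever~ 1.394 yaw -2.942 F [-4.26 -3.53 14.09] T [-0.682  0.988  0.446] Mforce 0.338 M+Tz 0.784 Ftan 4.89 gap 0.0152
```

Emit:
servo_tool --targets '[{"xyz": [-0.0014, 0, 0], "twist": [0, 0, 0.02], "jaw": 0}, {"xyz": [-0.0028, -0.0001, 0], "twist": [0, 0, 0.04], "jaw": 0}, {"xyz": [-0.0042, -0.0001, 0], "twist": [0, 0, 0.06], "jaw": 0}]'

```text
clock: 18.28
tcp_pos: [0.5513, 0.1886, 0.0832]
orientation: [-0.0, -0.07, 0.998, -0.0]
wrist_force: [-5.2, -4.5, 14.0]
finger_gap: 0.0155
```

```bash
python3 -c "
from h import *
lev()"
```

```text
t 18.28 tcp [0.5513 0.1886 0.0832] ang 1.719 r 0.069 lever~ 1.451 yaw -3.002 F [-5.25 -4.52 14.02] T [-0.816  1.094  0.485] Mforce 0.404 M+Tz 0.889 Ftan 5.86 gap 0.0155
```

Emit:
servo_tool --targets '[{"xyz": [-0.0014, 0, 0], "twist": [0, 0, 0.02], "jaw": 0}, {"xyz": [-0.0028, -0.0001, 0], "twist": [0, 0, 0.04], "jaw": 0}, {"xyz": [-0.0042, -0.0001, 0], "twist": [0, 0, 0.06], "jaw": 0}]'

```text
clock: 18.53
tcp_pos: [0.5552, 0.189, 0.0832]
orientation: [-0.0, -0.04, 0.999, -0.0]
wrist_force: [-6.1, -5.2, 15.0]
finger_gap: 0.0155
```

```bash
python3 -c "
from h import *
lev()"
```

```text
t 18.53 tcp [0.5552 0.189  0.0832] ang 1.662 r 0.0689 lever~ 1.508 yaw -3.062 F [-6.08 -5.17 15.04] T [-0.796  1.141  0.511] Mforce 0.449 M+Tz 0.96 Ftan 6.52 gap 0.0155
```

The total torque (force plus hand twist) now fits a bite near 1.37 with the stated slope. A little more to reach the target.

Emit:
servo_tool --targets '[{"xyz": [-0.00105, 0, 0], "twist": [0, 0, 0.015], "jaw": 0}]'

```text
clock: 18.62
tcp_pos: [0.5562, 0.1891, 0.0832]
orientation: [-0.0, -0.032, 0.999, -0.0]
wrist_force: [-6.1, -6.2, 14.3]
finger_gap: 0.0152
```

```bash
python3 -c "
from h import *
lev()"
```

```text
t 18.62 tcp [0.5562 0.1891 0.0832] ang 1.648 r 0.0689 lever~ 1.522 yaw -3.077 F [-6.15 -6.2  14.25] T [-0.815  1.179  0.388] Mforce 0.455 M+Tz 0.843 Ftan 6.61 gap 0.0152
```

Emit:
servo_tool --targets '[{"xyz": [-0.00105, 0, 0], "twist": [0, 0, 0.015], "jaw": 0}]'

```text
clock: 18.7
tcp_pos: [0.5572, 0.1891, 0.0832]
orientation: [-0.001, -0.025, 1.0, -0.001]
wrist_force: [-6.1, -4.6, 13.9]
finger_gap: 0.0153
```

```bash
python3 -c "
from h import *
lev()"
```

```text
t 18.7 tcp [0.5572 0.1891 0.0832] ang 1.633 r 0.0688 lever~ 1.537 yaw -3.091 F [-6.07 -4.6  13.93] T [-0.845  1.244  0.463] Mforce 0.436 M+Tz 0.899 Ftan 6.34 gap 0.0153
```

Emit:
servo_tool --targets '[{"xyz": [-0.0007, 0, 0], "twist": [0, 0, 0.01], "jaw": 0}]'

```text
clock: 18.78
tcp_pos: [0.5579, 0.1891, 0.0832]
orientation: [-0.001, -0.02, 1.0, -0.001]
wrist_force: [-5.2, -4.6, 14.6]
finger_gap: 0.0153
```

```bash
python3 -c "
from h import *
lev()"
```

```text
t 18.78 tcp [0.5579 0.1891 0.0832] ang 1.624 r 0.0688 lever~ 1.546 yaw -3.101 F [-5.24 -4.62 14.63] T [-0.805  1.239  0.434] Mforce 0.377 M+Tz 0.811 Ftan 5.47 gap 0.0153
```

```bash
cat > fit.py <<'E'
import numpy as np
from scipy.optimize import curve_fit
F=[(.932,.716),(.991,.644),(1.049,.739),(1.107,.746),(1.165,.672),(1.223,.71),(1.279,.852),(1.337,.828),(1.394,.915),(1.409,.838),(1.423,.894),(1.438,.903),(1.452,.843),(1.466,.866),(1.495,.94),(1.524,.941),(1.336,.763),(1.394,.784),(1.451,.889),(1.508,.96),(1.522,.843),(1.537,.899),(1.546,.811)]
B=[(1.508,-.465),(1.47,-.484),(1.412,-.586),(1.355,-.525),(1.297,-.70),(1.239,-.685)]
D=np.array(F+B); s=np.r_[np.ones(len(F)),-np.ones(len(B))]
for free in (0,1):
    g=(lambda l,f,b,k:s*f+k*np.clip(l-b,0,None)) if free else (lambda l,f,b:s*f+1.85*np.clip(l-b,0,None))
    p,c=curve_fit(g,D[:,0],D[:,1],[.68,1.35]+[1.85]*free); e=D[:,1]-g(D[:,0],*p)
    print(p.round(3),np.sqrt(np.diag(c)).round(3),"rms",e.std().round(3)); print(e.round(2))
E
python3 fit.py
```

```text
[0.704 1.371] [0.019 0.013] rms 0.084
[ 0.01 -0.06  0.03  0.04 -0.03  0.01  0.15  0.12  0.17  0.06  0.09  0.07
 -0.01 -0.01  0.01 -0.05  0.06  0.04  0.04  0.   -0.14 -0.11 -0.22 -0.01
  0.04  0.04  0.18  0.    0.02]
[0.703 1.165 0.591] [0.011 0.046 0.104] rms 0.049
[ 0.01 -0.06  0.04  0.04 -0.03 -0.03  0.08  0.02  0.08 -0.01  0.04  0.04
 -0.03 -0.01  0.04  0.03 -0.04 -0.05  0.02  0.05 -0.07 -0.02 -0.12  0.04
  0.04 -0.03  0.07 -0.07 -0.03]
```

The best-fit slope (0.6) is far below 1.85, so the handle may be swaying in the fingers. I'll check from the side camera, which looks between the fingers.

```bash
python3 - <<'E'
from h import *
c=env.read_camera("side"); m=red(c); m[:200]=0;m[300:]=0;m[:,:270]=0;m[:,360:]=0
n,l,s,ce=cv2.connectedComponentsWithStats(m.astype(np.uint8))
for i in range(1,n):
    if s[i,4]>6:
        d=ray(c,[ce[i]])[0]; e=np.array(c["eye"]); print(ce[i].round(1),s[i],(e+d*((.189-e[1])/d[1])).round(4))
cr=cv2.resize(c["color"][170:320,220:420],None,fx=4,fy=4,interpolation=cv2.INTER_CUBIC)
cv2.imwrite("pics/s2.png",cv2.cvtColor(cr,cv2.COLOR_RGB2BGR)); lev()
E
```

```text
[307.6 263.8] [304 255   8  18 129] [0.5574 0.189  0.0787]
t 18.83 tcp [0.5579 0.1891 0.0832] ang 1.623 r 0.0688 lever~ 1.547 yaw -3.102 F [-6.31 -4.18 14.81] T [-0.8    1.207  0.454] Mforce 0.449 M+Tz 0.903 Ftan 6.52 gap 0.0155
```

View pics/s2.png

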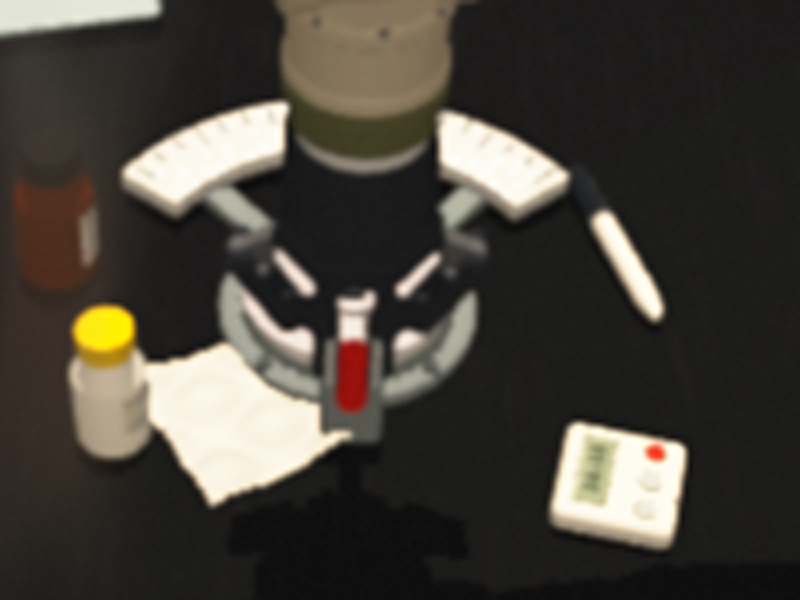

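The red handle (crop (350,375)) sits centred between the fingers at x ≈ 0.557, matching the TCP, so the lever follows the hand. The slower single-row steps read low, so I'll back off and re-approach at one consistent speed.

Emit:
servo_tool --targets '[{"xyz": [0.0014, 0, 0], "twist": [0, 0, -0.02], "jaw": 0}, {"xyz": [0.0028, -0.0001, 0], "twist": [0, 0, -0.04], "jaw": 0}, {"xyz": [0.0042, -0.0001, 0], "twist": [0, 0, -0.06], "jaw": 0}, {"xyz": [0.0056, -0.0002, 0], "twist": [0, 0, -0.08], "jaw": 0}, {"xyz": [0.007, -0.0003, 0], "twist": [0, 0, -0.1], "jaw": 0}]'

```text
clock: 19.25
tcp_pos: [0.5545, 0.1889, 0.0833]
orientation: [0.003, -0.07, 0.998, -0.0]
wrist_force: [4.4, -2.8, 6.2]
finger_gap: 0.0153
```

```bash
python3 -c "
from h import *
lev()"
```

```text
t 19.25 tcp [0.5545 0.1889 0.0833] ang 1.673 r 0.0689 lever~ 1.497 yaw -3.002 F [ 4.38 -2.76  6.22] T [-0.448 -0.551 -0.288] Mforce -0.281 M+Tz -0.569 Ftan -4.08 gap 0.0153
```

Emit:
servo_tool --targets '[{"xyz": [0.0014, 0, 0], "twist": [0, 0, -0.02], "jaw": 0}, {"xyz": [0.0028, -0.0001, 0], "twist": [0, 0, -0.04], "jaw": 0}, {"xyz": [0.0042, -0.0001, 0], "twist": [0, 0, -0.06], "jaw": 0}]'

```text
clock: 19.5
tcp_pos: [0.5506, 0.1885, 0.0833]
orientation: [0.003, -0.1, 0.995, 0.0]
wrist_force: [5.2, -1.6, 5.6]
finger_gap: 0.0154
```

```bash
python3 -c "
from h import *
lev()"
```

```text
t 19.5 tcp [0.5506 0.1885 0.0833] ang 1.729 r 0.069 lever~ 1.441 yaw -2.942 F [ 5.17 -1.64  5.63] T [-0.298 -0.644 -0.235] Mforce -0.334 M+Tz -0.57 Ftan -4.85 gap 0.0154
```

Emit:
servo_tool --targets '[{"xyz": [0.0014, 0, 0], "twist": [0, 0, -0.02], "jaw": 0}, {"xyz": [0.0028, -0.0001, 0], "twist": [0, 0, -0.04], "jaw": 0}, {"xyz": [0.0042, -0.0001, 0], "twist": [0, 0, -0.06], "jaw": 0}]'

```text
clock: 19.75
tcp_pos: [0.5467, 0.1878, 0.0833]
orientation: [0.003, -0.13, 0.992, 0.0]
wrist_force: [4.7, -0.9, 5.5]
finger_gap: 0.0154
```

```bash
python3 -c "
from h import *
lev()"
```

```text
t 19.75 tcp [0.5467 0.1878 0.0833] ang 1.787 r 0.069 lever~ 1.383 yaw -2.881 F [ 4.74 -0.88  5.46] T [-0.121 -0.723 -0.226] Mforce -0.306 M+Tz -0.532 Ftan -4.44 gap 0.0154
```

Emit:
servo_tool --targets '[{"xyz": [-0.0014, 0, 0], "twist": [0, 0, 0.02], "jaw": 0}, {"xyz": [-0.0028, -0.0001, 0], "twist": [0, 0, 0.04], "jaw": 0}, {"xyz": [-0.0042, -0.0001, 0], "twist": [0, 0, 0.06], "jaw": 0}, {"xyz": [-0.0056, -0.0002, 0], "twist": [0, 0, 0.08], "jaw": 0}, {"xyz": [-0.007, -0.0003, 0], "twist": [0, 0, 0.1], "jaw": 0}]'

```text
clock: 20.17
tcp_pos: [0.55, 0.1885, 0.0832]
orientation: [-0.0, -0.08, 0.997, -0.001]
wrist_force: [-5.1, -5.2, 14.7]
finger_gap: 0.0155
```

```bash
python3 -c "
from h import *
lev()"
```

```text
t 20.17 tcp [0.55   0.1885 0.0832] ang 1.738 r 0.069 lever~ 1.432 yaw -2.982 F [-5.06 -5.24 14.65] T [-0.863  1.004  0.461] Mforce 0.405 M+Tz 0.866 Ftan 5.86 gap 0.0155
```

Emit:
servo_tool --targets '[{"xyz": [-0.0014, 0, 0], "twist": [0, 0, 0.02], "jaw": 0}, {"xyz": [-0.0028, -0.0001, 0], "twist": [0, 0, 0.04], "jaw": 0}, {"xyz": [-0.0042, -0.0001, 0], "twist": [0, 0, 0.06], "jaw": 0}]'

```text
clock: 20.42
tcp_pos: [0.5539, 0.1889, 0.0832]
orientation: [-0.0, -0.05, 0.999, -0.001]
wrist_force: [-5.4, -5.1, 14.7]
finger_gap: 0.0155
```

```bash
python3 -c "
from h import *
lev()"
```

```text
t 20.42 tcp [0.5539 0.1889 0.0832] ang 1.681 r 0.0689 lever~ 1.489 yaw -3.042 F [-5.42 -5.14 14.73] T [-0.998  1.083  0.421] Mforce 0.41 M+Tz 0.831 Ftan 5.95 gap 0.0155
```

Emit:
servo_tool --targets '[{"xyz": [-0.0014, 0, 0], "twist": [0, 0, 0.02], "jaw": 0}, {"xyz": [-0.0028, -0.0001, 0], "twist": [0, 0, 0.04], "jaw": 0}, {"xyz": [-0.0042, -0.0001, 0], "twist": [0, 0, 0.06], "jaw": 0}]'

```text
clock: 20.67
tcp_pos: [0.5578, 0.1891, 0.0832]
orientation: [-0.001, -0.02, 1.0, -0.001]
wrist_force: [-6.7, -5.2, 14.5]
finger_gap: 0.0155
```

```bash
python3 -c "
from h import *
lev()"
```

```text
t 20.67 tcp [0.5578 0.1891 0.0832] ang 1.624 r 0.0688 lever~ 1.546 yaw -3.102 F [-6.67 -5.22 14.51] T [-0.986  1.246  0.431] Mforce 0.478 M+Tz 0.909 Ftan 6.94 gap 0.0155
```

The mean of forward and backward torque is flat at about 0.13 from 1.38 to 1.50, so much of the rise is a pose bias and the real bite may still lie ahead. Continuing in equal steps.

Emit:
servo_tool --targets '[{"xyz": [-0.0014, 0, 0], "twist": [0, 0, 0.02], "jaw": 0}, {"xyz": [-0.0028, -0.0001, 0], "twist": [0, 0, 0.04], "jaw": 0}, {"xyz": [-0.0042, -0.0001, 0], "twist": [0, 0, 0.06], "jaw": 0}]'

```text
clock: 20.92
tcp_pos: [0.5618, 0.1891, 0.0832]
orientation: [-0.001, 0.01, 1.0, -0.001]
wrist_force: [-7.4, -6.2, 15.7]
finger_gap: 0.0158
```

```bash
python3 -c "
from h import *
lev()"
```

```text
t 20.92 tcp [0.5618 0.1891 0.0832] ang 1.566 r 0.0687 lever~ 1.604 yaw 3.121 F [-7.37 -6.2  15.69] T [-1.077  1.332  0.492] Mforce 0.505 M+Tz 0.997 Ftan 7.35 gap 0.0158
```

Emit:
servo_tool --targets '[{"xyz": [-0.0014, 0, 0], "twist": [0, 0, 0.02], "jaw": 0}, {"xyz": [-0.0028, -0.0001, 0], "twist": [0, 0, 0.04], "jaw": 0}]'

```text
clock: 21.08
tcp_pos: [0.5644, 0.189, 0.0832]
orientation: [-0.001, 0.03, 1.0, -0.001]
wrist_force: [-7.8, -5.6, 15.5]
finger_gap: 0.0154
```

```bash
python3 -c "
from h import *
lev()"
```

```text
t 21.08 tcp [0.5644 0.189  0.0832] ang 1.528 r 0.0686 lever~ 1.642 yaw 3.082 F [-7.82 -5.63 15.51] T [-0.961  1.427  0.499] Mforce 0.52 M+Tz 1.019 Ftan 7.58 gap 0.0154
```

The torque is now about 1.02 N m while moving (free running 0.70 in the same units), so the clamp is about 13.5–14 N firm. I'll unload the hand without turning the lever back, then let go.

Emit:
servo_tool --targets '[{"xyz": [0.0015, 0, 0], "twist": [0, 0, -0.02], "jaw": 0}, {"xyz": [0.0028, 0, 0], "twist": [0, 0, -0.04], "jaw": 0}, {"xyz": [0.0028, 0, 0], "twist": [0, 0, -0.04], "jaw": 0}, {"xyz": [0.0028, 0, 0], "twist": [0, 0, -0.04], "jaw": 0}]'

```text
clock: 21.42
tcp_pos: [0.5645, 0.1889, 0.0833]
orientation: [0.002, 0.01, 1.0, -0.001]
wrist_force: [0.1, -5.4, 9.4]
finger_gap: 0.0153
```

```bash
python3 -c "
from h import *
lev()"
```

```text
t 21.42 tcp [0.5645 0.1889 0.0833] ang 1.527 r 0.0686 lever~ 1.643 yaw 3.121 F [ 0.11 -5.4   9.39] T [-0.998 -0.027 -0.054] Mforce -0.024 M+Tz -0.077 Ftan -0.35 gap 0.0153
```

Emit:
servo_tool --targets '[{"xyz": [0, 0, 0], "twist": [0, 0, 0], "jaw": 0.3}, {"xyz": [0, 0, 0], "twist": [0, 0, 0], "jaw": 0.6}, {"xyz": [0, 0, 0], "twist": [0, 0, 0], "jaw": 1}, {"xyz": [0, 0, 0], "twist": [0, 0, 0], "jaw": 1}, {"xyz": [0, 0, 0], "twist": [0, 0, 0], "jaw": 1}, {"xyz": [0, 0, -0.03], "twist": [0, 0, 0], "jaw": 1}, {"xyz": [0, 0, -0.06], "twist": [0, 0, 0], "jaw": 1}, {"xyz": [0, 0, -0.09], "twist": [0, 0, 0], "jaw": 1}, {"xyz": [0, 0, -0.09], "twist": [0, 0, 0], "jaw": 1}, {"xyz": [0, 0, -0.09], "twist": [0, 0, 0], "jaw": 1}]'

```text
clock: 22.25
tcp_pos: [0.5646, 0.1904, 0.1736]
orientation: [0.002, 0.01, 1.0, 0.001]
wrist_force: [-0.4, 0.1, -0.7]
finger_gap: 0.0854
```

```bash
python3 - <<'E'
from h import *
s=env.get_state(); print(s["tcp_pos"],s["joint_pos"].round(2),s["wrist_force"].round(2))
t=env.read_camera("side"); m=red(t); m[:240]=0;m[300:]=0;m[:,:270]=0;m[:,350:]=0
n,l,q,ce=cv2.connectedComponentsWithStats(m.astype(np.uint8))
for i in range(1,n):
    if q[i,4]>6:
        d=ray(t,[ce[i]])[0]; e=np.array(t["eye"]); print(ce[i].round(1),q[i],(e+d*((.189-e[1])/d[1])).round(4))
tool([.5876,-.0448,.17],-2.963)
E
```

```text
[0.56462708 0.19037821 0.17364943] [ 0.19  0.37 -0.01  1.18  0.   -1.36] [-0.42  0.1  -0.71]
[304.3 263.4] [301 255   8  18 130] [0.5643 0.189  0.0796]
xyz [-0.0289 -0.2344  0.0018] twistz -0.199 yaw now 3.121 tilt [0.0012 0.0005]
```

Lever stayed put (x 0.564). Now checking the head from its earlier viewing pose.

Emit:
servo_tool --targets '[{"xyz": [-0.003, -0.026, 0], "twist": [0, 0, -0.02], "jaw": 1}, {"xyz": [-0.006, -0.052, 0], "twist": [0, 0, -0.04], "jaw": 1}, {"xyz": [-0.01, -0.078, 0], "twist": [0, 0, -0.07], "jaw": 1}, {"xyz": [-0.013, -0.104, 0], "twist": [0, 0, -0.09], "jaw": 1}, {"xyz": [-0.016, -0.13, 0], "twist": [0, 0, -0.11], "jaw": 1}, {"xyz": [-0.019, -0.156, 0], "twist": [0, 0, -0.13], "jaw": 1}, {"xyz": [-0.022, -0.182, 0], "twist": [0, 0, -0.16], "jaw": 1}, {"xyz": [-0.026, -0.208, 0], "twist": [0, 0, -0.18], "jaw": 1}, {"xyz": [-0.029, -0.234, 0], "twist": [0, 0, -0.2], "jaw": 1}, {"xyz": [-0.029, -0.234, 0], "twist": [0, 0, -0.2], "jaw": 1}, {"xyz": [-0.029, -0.234, 0], "twist": [0, 0, -0.2], "jaw": 1}, {"xyz": [-0.029, -0.234, 0], "twist": [0, 0, -0.2], "jaw": 1}]'

```text
clock: 23.3
tcp_pos: [0.5864, -0.0443, 0.17]
orientation: [-0.001, -0.089, 0.996, 0.001]
wrist_force: [0.4, 0.6, 0.2]
finger_gap: 0.0857
```

```bash
python3 - <<'E'
from h import *
c=mark((.5635,.071)); mark((.5635,.071))
cr=cv2.resize(c["color"][100:300,160:400],None,fx=3,fy=3,interpolation=cv2.INTER_CUBIC)
t=cv2.resize(env.read_camera("top")["color"][140:300,130:400],(720,426),interpolation=cv2.INTER_CUBIC)
cv2.imwrite("pics/w5.png",cv2.cvtColor(cr,cv2.COLOR_RGB2BGR)); print(env.get_state()["tcp_pos"])
E
```

```text
tab -1.362 rT 0.1552 line -1.363 std 0.0458 rP 0.125 0.138 tab-line 0.0014
tab -1.3617 rT 0.1547 line -1.3624 std 0.0459 rP 0.125 0.138 tab-line 0.0006
[ 0.58693116 -0.04347394  0.17100356]
```

View pics/w5.png

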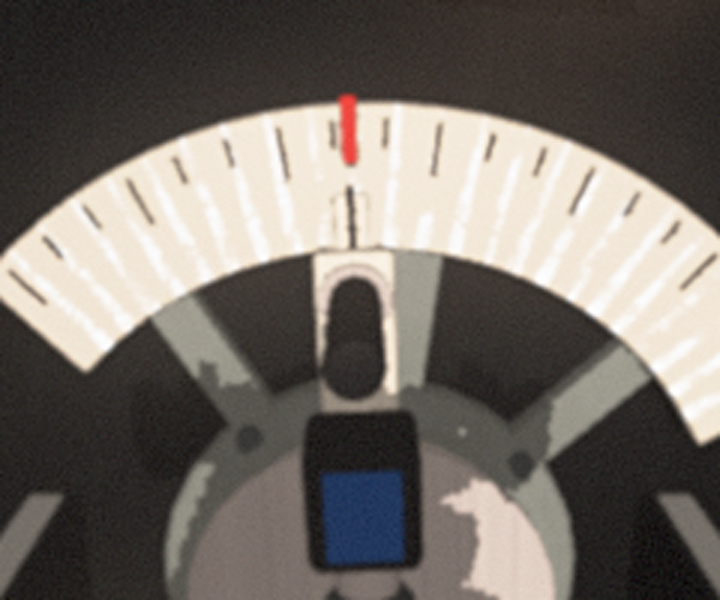

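Head still on the mark: line and tab agree to about 0.001 rad, in the picture (350,190–245) against (348,100–160). Before handing in, one fit over all the torque readings to judge the tightness.

```bash
cat >> fit.py <<'E'
F=[p for p in F if p not in [(1.409,.838),(1.423,.894),(1.438,.903),(1.452,.843),(1.466,.866),(1.522,.843),(1.537,.899),(1.546,.811)]]
F+=[(1.432,.866),(1.489,.831),(1.546,.909),(1.604,.997),(1.642,1.019)]; B+=[(1.497,-.569),(1.441,-.57),(1.383,-.532)]
D=np.array(F+B); s=np.r_[np.ones(len(F)),-np.ones(len(B))]
print("consistent-speed only")
for nm,g,p0 in [("k fixed",lambda l,f,b:s*f+1.85*np.clip(l-b,0,None),[.7,1.4]),("k free",lambda l,f,b,k:s*f+k*np.clip(l-b,0,None),[.7,1.4,1.8]),
  ("k fixed+offset",lambda l,f,b,o:s*f+o+1.85*np.clip(l-b,0,None),[.7,1.45,.05]),
  ("k fixed+lin drift",lambda l,f,b,o,q:s*f+o+q*(l-1.3)+1.85*np.clip(l-b,0,None),[.7,1.45,.05,.1])]:
    p,c=curve_fit(g,D[:,0],D[:,1],p0); e=D[:,1]-g(D[:,0],*p); k=p[2] if nm=="k free" else 1.85
    print(nm,p.round(3),np.sqrt(np.diag(c)).round(3),"rms",e.std().round(3),"spring now",(k*(1.642-p[1])).round(3),"N",((.65+k*(1.642-p[1]))/.07).round(1))
E
python3 fit.py | sed -n '/consistent/,$p'
```

```text
consistent-speed only
k fixed [0.696 1.375] [0.017 0.012] rms 0.086 spring now 0.494 N 16.3
k free [0.709 1.183 0.654] [0.009 0.036 0.091] rms 0.044 spring now 0.3 N 13.6
k fixed+offset [0.684 1.442 0.085] [0.016 0.016 0.019] rms 0.073 spring now 0.37 N 14.6
k fixed+lin drift [0.713 1.596 0.098 0.46 ] [0.011 0.024 0.011 0.063] rms 0.049 spring now 0.084 N 10.5
```

The fits disagree: 10.5 to 16 N depending on whether part of the rise is bias. I have the time, so I'll regrip the lever and feel a little further, which separates the cases.

Emit:
servo_tool --targets '[{"xyz": [-0.018, 0.026, 0], "twist": [0, 0, 0.02], "jaw": 1}, {"xyz": [-0.018, 0.052, 0], "twist": [0, 0, 0.04], "jaw": 1}, {"xyz": [-0.018, 0.078, 0], "twist": [0, 0, 0.07], "jaw": 1}, {"xyz": [-0.018, 0.104, 0], "twist": [0, 0, 0.09], "jaw": 1}, {"xyz": [-0.018, 0.13, 0], "twist": [0, 0, 0.11], "jaw": 1}, {"xyz": [-0.018, 0.156, 0], "twist": [0, 0, 0.13], "jaw": 1}, {"xyz": [-0.018, 0.182, 0], "twist": [0, 0, 0.16], "jaw": 1}, {"xyz": [-0.018, 0.208, 0], "twist": [0, 0, 0.18], "jaw": 1}, {"xyz": [-0.018, 0.235, 0], "twist": [0, 0, 0.2], "jaw": 1}, {"xyz": [-0.018, 0.235, 0], "twist": [0, 0, 0.2], "jaw": 1}, {"xyz": [-0.018, 0.235, 0], "twist": [0, 0, 0.2], "jaw": 1}]'

```text
clock: 24.37
tcp_pos: [0.5622, 0.1921, 0.1715]
orientation: [0.0, 0.008, 1.0, -0.0]
wrist_force: [-0.4, -1.0, 0.4]
finger_gap: 0.0855
```

```bash
python3 - <<'E'
from h import *
lev(); tool([.5645,.1894,.0825],1.527-np.pi/2)
E
```

```text
t 24.37 tcp [0.5622 0.1921 0.1715] ang 1.56 r 0.0717 lever~ 1.61 yaw 3.126 F [-0.35 -0.99  0.35] T [-0.016  0.002  0.006] Mforce 0.024 M+Tz 0.031 Ftan 0.34 gap 0.0855
xyz [-0.0023 -0.0026  0.089 ] twistz 0.028 yaw now 3.126 tilt [ 0. -0.]
```

Emit:
servo_tool --targets '[{"xyz": [-0.0023, -0.002, 0.03], "twist": [0, 0, 0.028], "jaw": 1}, {"xyz": [-0.0023, -0.002, 0.06], "twist": [0, 0, 0.028], "jaw": 1}, {"xyz": [-0.0023, -0.002, 0.087], "twist": [0, 0, 0.028], "jaw": 0.6}, {"xyz": [-0.0023, -0.002, 0.087], "twist": [0, 0, 0.028], "jaw": 0}, {"xyz": [-0.0023, -0.002, 0.087], "twist": [0, 0, 0.028], "jaw": 0}, {"xyz": [-0.0023, -0.002, 0.087], "twist": [0, 0, 0.028], "jaw": 0}, {"xyz": [-0.0023, -0.002, 0.087], "twist": [0, 0, 0.028], "jaw": 0}, {"xyz": [-0.0023, -0.002, 0.087], "twist": [0, 0, 0.028], "jaw": 0}, {"xyz": [-0.0023, -0.002, 0.087], "twist": [0, 0, 0.028], "jaw": 0}]'

```text
clock: 25.12
tcp_pos: [0.5654, 0.188, 0.0869]
orientation: [0.001, 0.024, 1.0, 0.0]
wrist_force: [-4.8, -0.5, 5.2]
finger_gap: 0.0153
```

```bash
python3 -c "
from h import *
lev()"
```

```text
t 25.12 tcp [0.5654 0.188  0.0869] ang 1.513 r 0.0677 lever~ 1.657 yaw 3.093 F [-4.81 -0.49  5.25] T [-0.013  0.96   0.03 ] Mforce 0.323 M+Tz 0.353 Ftan 4.78 gap 0.0153
```

Emit:
servo_tool --targets '[{"xyz": [-0.0014, 0, 0], "twist": [0, 0, 0.02], "jaw": 0}, {"xyz": [-0.0028, -0.0001, 0], "twist": [0, 0, 0.04], "jaw": 0}, {"xyz": [-0.0042, -0.0001, 0], "twist": [0, 0, 0.06], "jaw": 0}]'

```text
clock: 25.37
tcp_pos: [0.5676, 0.1877, 0.0868]
orientation: [-0.001, 0.054, 0.999, 0.0]
wrist_force: [-10.3, 0.1, 9.3]
finger_gap: 0.015
```

```bash
python3 -c "
from h import *
lev()"
```

```text
t 25.37 tcp [0.5676 0.1877 0.0868] ang 1.48 r 0.0676 lever~ 1.69 yaw 3.034 F [-10.26   0.12   9.29] T [-0.057  1.864  0.377] Mforce 0.691 M+Tz 1.068 Ftan 10.23 gap 0.015
```

Emit:
servo_tool --targets '[{"xyz": [-0.0014, 0, 0], "twist": [0, 0, 0.02], "jaw": 0}, {"xyz": [-0.0021, 0, 0], "twist": [0, 0, 0.03], "jaw": 0}]'

```text
clock: 25.53
tcp_pos: [0.5696, 0.1875, 0.0868]
orientation: [-0.001, 0.069, 0.998, 0.0]
wrist_force: [-11.0, -1.7, 9.9]
finger_gap: 0.0153
```

```bash
python3 -c "
from h import *
lev()"
```

```text
t 25.53 tcp [0.5696 0.1875 0.0868] ang 1.451 r 0.0676 lever~ 1.719 yaw 3.004 F [-11.01  -1.72   9.91] T [-0.098  1.867  0.337] Mforce 0.725 M+Tz 1.062 Ftan 10.73 gap 0.0153
```

Emit:
servo_tool --targets '[{"xyz": [-0.0014, 0, 0], "twist": [0, 0, 0.02], "jaw": 0}, {"xyz": [-0.0028, -0.0001, 0], "twist": [0, 0, 0.04], "jaw": 0}]'

```text
clock: 25.7
tcp_pos: [0.5721, 0.187, 0.0868]
orientation: [-0.001, 0.089, 0.996, 0.0]
wrist_force: [-11.4, -0.1, 10.1]
finger_gap: 0.015
```

```bash
python3 -c "
from h import *
lev()"
```

```text
t 25.7 tcp [0.5721 0.187  0.0868] ang 1.413 r 0.0675 lever~ 1.757 yaw 2.964 F [-11.38  -0.13  10.1 ] T [-0.069  2.02   0.375] Mforce 0.757 M+Tz 1.132 Ftan 11.22 gap 0.015
```

Torque now reads 1.13 N m moving. To settle whether this is bite or bias, I'll let go and feel whether the head is actually held (unclamped, it drags at only 2 N).

Emit:
servo_tool --targets '[{"xyz": [0.0015, 0, 0], "twist": [0, 0, -0.02], "jaw": 0}, {"xyz": [0.003, 0, 0], "twist": [0, 0, -0.03], "jaw": 0}, {"xyz": [0.004, 0, 0], "twist": [0, 0, -0.03], "jaw": 0}, {"xyz": [0.004, 0, 0], "twist": [0, 0, -0.03], "jaw": 0}, {"xyz": [0.004, 0, 0], "twist": [0, 0, -0.03], "jaw": 0}]'

```text
clock: 26.12
tcp_pos: [0.5723, 0.187, 0.0868]
orientation: [0.002, 0.075, 0.997, -0.0]
wrist_force: [-0.9, -3.4, 8.0]
finger_gap: 0.015
```

```bash
python3 -c "
from h import *
lev()"
```

```text
t 26.12 tcp [0.5723 0.187  0.0868] ang 1.411 r 0.0675 lever~ 1.759 yaw 2.992 F [-0.86 -3.37  8.04] T [-0.605  0.214  0.007] Mforce 0.021 M+Tz 0.028 Ftan 0.31 gap 0.015
```

Emit:
servo_tool --targets '[{"xyz": [0, 0, 0], "twist": [0, 0, 0], "jaw": 0.3}, {"xyz": [0, 0, 0], "twist": [0, 0, 0], "jaw": 0.6}, {"xyz": [0, 0, 0], "twist": [0, 0, 0], "jaw": 1}, {"xyz": [0, 0, 0], "twist": [0, 0, 0], "jaw": 1}, {"xyz": [0, 0, 0], "twist": [0, 0, 0], "jaw": 1}, {"xyz": [0, 0, -0.03], "twist": [0, 0, 0], "jaw": 1}, {"xyz": [0, 0, -0.06], "twist": [0, 0, 0], "jaw": 1}, {"xyz": [0, 0, -0.088], "twist": [0, 0, 0], "jaw": 1}, {"xyz": [0, 0, -0.088], "twist": [0, 0, 0], "jaw": 1}, {"xyz": [0, 0, -0.088], "twist": [0, 0, 0], "jaw": 1}]'

```text
clock: 26.95
tcp_pos: [0.5719, 0.1878, 0.1745]
orientation: [0.002, 0.074, 0.997, 0.001]
wrist_force: [0.8, -0.2, -0.5]
finger_gap: 0.0854
```

```bash
python3 -c "
from h import *
lev(); tool([.5876,-.0448,.17],-2.963)"
```

```text
t 26.95 tcp [0.5719 0.1878 0.1745] ang 1.417 r 0.0682 lever~ 1.753 yaw 2.993 F [ 0.8  -0.24 -0.46] T [-0.007  0.009 -0.018] Mforce -0.056 M+Tz -0.074 Ftan -0.82 gap 0.0854
xyz [-0.0499 -0.2278  0.0044] twistz -0.327 yaw now 2.993 tilt [0.0043 0.001 ]
```

Emit:
servo_tool --targets '[{"xyz": [-0.006, -0.027, 0], "twist": [0, 0, -0.04], "jaw": 1}, {"xyz": [-0.012, -0.054, 0], "twist": [0, 0, -0.08], "jaw": 1}, {"xyz": [-0.018, -0.081, 0], "twist": [0, 0, -0.12], "jaw": 1}, {"xyz": [-0.024, -0.108, 0], "twist": [0, 0, -0.16], "jaw": 1}, {"xyz": [-0.03, -0.135, 0], "twist": [0, 0, -0.2], "jaw": 1}, {"xyz": [-0.036, -0.162, 0], "twist": [0, 0, -0.24], "jaw": 1}, {"xyz": [-0.042, -0.189, 0], "twist": [0, 0, -0.28], "jaw": 1}, {"xyz": [-0.046, -0.21, 0.002], "twist": [0, 0, -0.31], "jaw": 1}, {"xyz": [-0.05, -0.228, 0.004], "twist": [0, 0, -0.327], "jaw": 1}, {"xyz": [-0.05, -0.228, 0.004], "twist": [0, 0, -0.327], "jaw": 1}, {"xyz": [-0.05, -0.228, 0.004], "twist": [0, 0, -0.327], "jaw": 1}, {"xyz": [-0.05, -0.228, 0.004], "twist": [0, 0, -0.327], "jaw": 1}]'

```text
clock: 27.95
tcp_pos: [0.5855, -0.0448, 0.1674]
orientation: [-0.001, -0.089, 0.996, 0.001]
wrist_force: [0.0, -0.4, -0.6]
finger_gap: 0.0852
```

```bash
python3 - <<'E'
from h import *
mark((.5635,.071)); mark((.5635,.071)); print(env.get_state()["tcp_pos"]); tool([.5875,-.0432,.079],-2.963)
E
```

```text
tab -1.3622 rT 0.155 line -1.363 std 0.0452 rP 0.126 0.138 tab-line 0.0013
tab -1.362 rT 0.1547 line -1.3627 std 0.0439 rP 0.125 0.138 tab-line 0.0007
[ 0.58582009 -0.04432134  0.16802015]
xyz [-0.0019  0.0007  0.089 ] twistz 0.001 yaw now -2.962 tilt [-0.001   0.0006]
```

Emit:
servo_tool --targets '[{"xyz": [-0.0015, 0.0005, 0.03], "twist": [0, 0, 0], "jaw": 1}, {"xyz": [-0.0015, 0.0005, 0.06], "twist": [0, 0, 0], "jaw": 1}, {"xyz": [-0.0015, 0.0005, 0.088], "twist": [0, 0, 0], "jaw": 0.6}, {"xyz": [-0.0015, 0.0005, 0.088], "twist": [0, 0, 0], "jaw": 0}, {"xyz": [-0.0015, 0.0005, 0.088], "twist": [0, 0, 0], "jaw": 0}, {"xyz": [-0.0015, 0.0005, 0.088], "twist": [0, 0, 0], "jaw": 0}, {"xyz": [-0.0015, 0.0005, 0.088], "twist": [0, 0, 0], "jaw": 0}, {"xyz": [-0.0015, 0.0005, 0.088], "twist": [0, 0, 0], "jaw": 0}, {"xyz": [-0.0015, 0.0005, 0.088], "twist": [0, 0, 0], "jaw": 0}]' --squeeze 25

```text
clock: 28.8
tcp_pos: [0.5885, -0.0449, 0.0828]
orientation: [0.001, -0.089, 0.996, -0.001]
wrist_force: [-2.2, 0.6, 6.8]
finger_gap: 0.0148
```

```bash
cat >> h.py <<'E'
def hd():
    s=env.get_state(); m=rot(s["orientation"]).as_matrix(); print("t",round(s["clock"],2),"tcp",s["tcp_pos"].round(5),"F tool",(m.T@s["wrist_force"]).round(2),"Tz",s["ft_torque"][2].round(3))
E
python3 -c "
from h import *
hd()"
```

```text
t 28.8 tcp [ 0.58849 -0.0449   0.08284] F tool [ 2.07  0.96 -6.82] Tz 0.011
```

Emit:
servo_tool --targets '[{"xyz": [0.001, 0, 0], "twist": [0, 0, 0], "jaw": 0}, {"xyz": [0.001, 0, 0], "twist": [0, 0, 0], "jaw": 0}, {"xyz": [0.001, 0, 0], "twist": [0, 0, 0], "jaw": 0}]'

```text
clock: 29.05
tcp_pos: [0.5881, -0.045, 0.0828]
orientation: [0.002, -0.089, 0.996, -0.0]
wrist_force: [-1.1, 1.1, 7.3]
finger_gap: 0.0152
```

```bash
python3 -c "
from h import *
hd()"
```

```text
t 29.05 tcp [ 0.58808 -0.04503  0.08283] F tool [ 0.84  1.3  -7.29] Tz 0.014
```

Emit:
servo_tool --targets '[{"xyz": [0.001, 0, 0], "twist": [0, 0, 0], "jaw": 0}, {"xyz": [0.0015, 0, 0], "twist": [0, 0, 0], "jaw": 0}, {"xyz": [0.0015, 0, 0], "twist": [0, 0, 0], "jaw": 0}, {"xyz": [0.0015, 0, 0], "twist": [0, 0, 0], "jaw": 0}]'

```text
clock: 29.38
tcp_pos: [0.5877, -0.0451, 0.0828]
orientation: [0.003, -0.089, 0.996, -0.0]
wrist_force: [3.3, 2.8, 6.0]
finger_gap: 0.0149
```

```bash
python3 -c "
from h import *
hd()"
```

```text
t 29.38 tcp [ 0.58769 -0.04513  0.08284] F tool [-3.82  2.14 -6.02] Tz -0.084
```

Emit:
servo_tool --targets '[{"xyz": [0.001, 0, 0], "twist": [0, 0, 0], "jaw": 0}, {"xyz": [0.0015, 0, 0], "twist": [0, 0, 0], "jaw": 0}, {"xyz": [0.0015, 0, 0], "twist": [0, 0, 0], "jaw": 0}, {"xyz": [0.0015, 0, 0], "twist": [0, 0, 0], "jaw": 0}]'

```text
clock: 29.72
tcp_pos: [0.5873, -0.0452, 0.0829]
orientation: [0.004, -0.089, 0.996, -0.0]
wrist_force: [4.9, 2.7, 4.7]
finger_gap: 0.0155
```

```bash
python3 -c "
from h import *
hd()"
```

```text
t 29.72 tcp [ 0.58728 -0.04522  0.08289] F tool [-5.33  1.83 -4.63] Tz -0.111
```

The head resists 5.3 N where it would slip at 2 N, so the shoe is biting. One firmer nudge to about 8 N.

Emit:
servo_tool --targets '[{"xyz": [0.001, 0, 0], "twist": [0, 0, 0], "jaw": 0}, {"xyz": [0.0015, 0, 0], "twist": [0, 0, 0], "jaw": 0}, {"xyz": [0.0015, 0, 0], "twist": [0, 0, 0], "jaw": 0}]'

```text
clock: 29.97
tcp_pos: [0.5869, -0.0453, 0.0829]
orientation: [0.005, -0.089, 0.996, 0.0]
wrist_force: [8.8, 4.6, 2.1]
finger_gap: 0.0152
```

```bash
python3 -c "
from h import *
hd()"
```

```text
t 29.97 tcp [ 0.58687 -0.04531  0.0829 ] F tool [-9.53  2.97 -1.99] Tz -0.164
```

Emit:
servo_tool --targets '[{"xyz": [-0.001, 0, 0], "twist": [0, 0, 0], "jaw": 0}, {"xyz": [-0.002, 0, 0], "twist": [0, 0, 0], "jaw": 0}, {"xyz": [-0.0035, 0, 0], "twist": [0, 0, 0], "jaw": 0}, {"xyz": [-0.0035, 0, 0], "twist": [0, 0, 0], "jaw": 0}, {"xyz": [-0.0035, 0, 0], "twist": [0, 0, 0], "jaw": 0}]'

```text
clock: 30.38
tcp_pos: [0.5879, -0.0451, 0.0828]
orientation: [0.003, -0.089, 0.996, -0.0]
wrist_force: [1.2, 2.4, 8.1]
finger_gap: 0.0149
```

```bash
python3 -c "
from h import *
hd()"
```

```text
t 30.38 tcp [ 0.58793 -0.0451   0.08284] F tool [-1.64  2.18 -8.08] Tz -0.082
```

It holds at 9.5 N and springs back: firmly clamped. Release and rise.

Emit:
servo_tool --targets '[{"xyz": [-0.0005, 0, 0], "twist": [0, 0, 0], "jaw": 0.3}, {"xyz": [-0.0005, 0, 0], "twist": [0, 0, 0], "jaw": 0.6}, {"xyz": [-0.0005, 0, 0], "twist": [0, 0, 0], "jaw": 1}, {"xyz": [-0.0005, 0, 0], "twist": [0, 0, 0], "jaw": 1}, {"xyz": [-0.0005, 0, 0], "twist": [0, 0, 0], "jaw": 1}, {"xyz": [-0.0005, 0, -0.03], "twist": [0, 0, 0], "jaw": 1}, {"xyz": [-0.0005, 0, -0.06], "twist": [0, 0, 0], "jaw": 1}, {"xyz": [-0.0005, 0, -0.09], "twist": [0, 0, 0], "jaw": 1}, {"xyz": [-0.0005, 0, -0.09], "twist": [0, 0, 0], "jaw": 1}, {"xyz": [-0.0005, 0, -0.09], "twist": [0, 0, 0], "jaw": 1}]'

```text
clock: 31.22
tcp_pos: [0.5875, -0.0453, 0.1726]
orientation: [0.002, -0.089, 0.996, -0.001]
wrist_force: [0.1, -0.2, -0.5]
finger_gap: 0.0856
```

```bash
python3 - <<'E'
from h import *
for i in range(3): mark((.5635,.071))
c=env.read_camera("side"); m=red(c); m[:240]=0;m[300:]=0;m[:,:270]=0;m[:,350:]=0; blobs(c,m,.091,6)
save(c,"s3"); print(env.get_state()["wrist_force"].round(2),env.get_state()["tcp_pos"])
E
```

```text
tab -1.3624 rT 0.1547 line -1.364 std 0.0488 rP 0.125 0.138 tab-line 0.0018
tab -1.3617 rT 0.1552 line -1.3627 std 0.0445 rP 0.125 0.138 tab-line 0.0009
tab -1.3621 rT 0.1549 line -1.3629 std 0.0441 rP 0.125 0.138 tab-line 0.0006
[300.3 262.1] [297 253   8  19 128] [0.5727 0.1962 0.091 ]
[-0.46  0.8  -0.81] [ 0.58510583 -0.04476626  0.16895661]
```

View pics/s3.png

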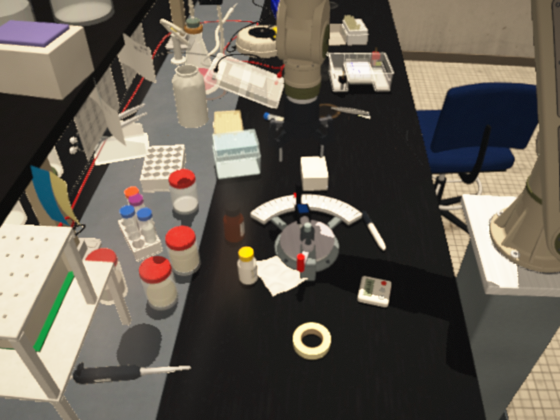

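The side view shows the lever at (300,262) and the head at the tab near (300,200). All bystanders are where they were at the start, and the gripper is clear above. Handing in.

```bash
python3 -c "
from workcell import env
print(env.hand_in())"
```

```text
the job is handed in; nothing more can be done
None
```

The lever was loosened, the head swung to the red tab, the lever retightened and let go, and the job was handed in at about 31 s. The head is on the mark and the clamp holds, but the exact tightness is only known to within about 2 N.

- **Loosening and swing:** I loosened the lever to about 0.35 rad, then swung the head by its black handle.
- **Alignment:** In the last wrist views, after clamping and letting go, the pointer line and tab agreed to about 0.001–0.002 rad.
- **Tightening:** I tightened by feel to about 1.74 rad. The torque while moving read about 1.13 N m there, against 0.70 when running free. That is about 15 N at the handle read directly, with a reading noise of roughly 0.7 N.
- **What disagreed:** The torque rose more gently than the stated 1.85 N m per rad, so the bite point stayed uncertain. My fits at 1.64 rad ran from 10.5 to 16.3 N, so I regripped the lever and tightened a further 0.1 rad. I also backed the lever off twice by up to about 0.3 rad to feel for the bite.
- **Clamp check:** I pushed the head's handle to 9.5 N. It held and sprang back, where unclamped it would slip at 2 N. I then rechecked the mark and it had not moved.
- **Bench:** In the last side view the other things on the bench were where they started, and the gripper was open and clear.

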